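# Rack the washed stirrer shafts and nest the sample cups

### The job

Clear up the washed sampling kit: take every long steel shaft out of the wash tray and lay each one level and centred across its own pair of V-saddles on the dryer, leaving the short stubs and the stopper in the tray, and once all the shafts are racked press the dryer's start button. Nest all the white cups, upright and fully home, into one stack standing on the bench. Do not disturb the bottle, the gas burner or the tip box.

Things in the scene. Friction and masses are not known exactly. Their poses are not given: they have to be found in the camera images.
- dryer: Low fixed white cabinet, x -80 to +170 mm, 210 mm wide (y), 30 mm high; origin on the bench under the middle of the saddles; place and yaw vary. Two 12 mm dark steel cheeks at x = -50 and +50 mm carry four 90 degree V-saddles each, at y = -75, -25, 25, 75 mm: vertex 52 mm, arm tops 71 mm above the bench. Shafts lie along x across both cheeks; between them fingers have free room down to 30 mm.
- start (a joint): The dryer's start button: 0 released, grows to 0.006 m when fully down; it springs back, fully down takes about 5 N. Pressed counts from 0.004 m.
- start_top (a point): Centre of the start button's black top, a 28 mm disc facing up, 48 mm above the bench at the far end of the dryer (dryer x = +135, y = 0 mm).
- tray: Fixed open blue plastic tray holding the washed parts, outside 270 (x) x 240 (y) x 35 mm, walls and floor 5 mm, origin at the centre of its underside on the bench. Its position and yaw vary.
- saddle1 (a point): Saddle place 1 of 4 on the dryer: where the middle of a seated shaft's axis comes, 62 mm above the bench, midway between the cheeks; x along the shaft, axes as the dryer's. Places are 50 mm apart.
- saddle2 (a point): Saddle place 2 of 4 on the dryer: where the middle of a seated shaft's axis comes, 62 mm above the bench, midway between the cheeks; x along the shaft, axes as the dryer's. Places are 50 mm apart.
- saddle3 (a point): Saddle place 3 of 4 on the dryer: where the middle of a seated shaft's axis comes, 62 mm above the bench, midway between the cheeks; x along the shaft, axes as the dryer's. Places are 50 mm apart.
- saddle4 (a point): Saddle place 4 of 4 on the dryer: where the middle of a seated shaft's axis comes, 62 mm above the bench, midway between the cheeks; x along the shaft, axes as the dryer's. Places are 50 mm apart.
- shaft1: A long stainless shaft, 190 mm long, 14 mm thick, about 0.18 kg: round, but square for the last 10 mm at each end, so it does not roll on a flat. Origin at its middle on its axis; x along it, y and z across. It starts in the tray, roughly along the tray's x, about 50 mm from the next. Three or four of the four shafts are present.
- shaft2: A long stainless shaft, 190 mm long, 14 mm thick, about 0.18 kg: round, but square for the last 10 mm at each end, so it does not roll on a flat. Origin at its middle on its axis; x along it, y and z across. It starts in the tray, roughly along the tray's x, about 50 mm from the next. Three or four of the four shafts are present.
- shaft3: A long stainless shaft, 190 mm long, 14 mm thick, about 0.18 kg: round, but square for the last 10 mm at each end, so it does not roll on a flat. Origin at its middle on its axis; x along it, y and z across. It starts in the tray, roughly along the tray's x, about 50 mm from the next. Three or four of the four shafts are present.
- shaft4: A long stainless shaft, 190 mm long, 14 mm thick, about 0.18 kg: round, but square for the last 10 mm at each end, so it does not roll on a flat. Origin at its middle on its axis; x along it, y and z across. It starts in the tray, roughly along the tray's x, about 50 mm from the next. Three or four of the four shafts are present.
- cup1: Low heavy-bottomed white plastic sample cup, upright, a plain cone: 40 mm high, 68 mm across the rim, 53 mm across the foot, wall 2 mm, inner floor 18 mm above its underside, about 0.09 kg. Origin at the centre of its underside, z up. All are alike; one nested fully in another stands 18 mm higher, about 1.5 mm loose sideways. Three or four of the four are present.
- cup2: Low heavy-bottomed white plastic sample cup, upright, a plain cone: 40 mm high, 68 mm across the rim, 53 mm across the foot, wall 2 mm, inner floor 18 mm above its underside, about 0.09 kg. Origin at the centre of its underside, z up. All are alike; one nested fully in another stands 18 mm higher, about 1.5 mm loose sideways. Three or four of the four are present.
- cup3: Low heavy-bottomed white plastic sample cup, upright, a plain cone: 40 mm high, 68 mm across the rim, 53 mm across the foot, wall 2 mm, inner floor 18 mm above its underside, about 0.09 kg. Origin at the centre of its underside, z up. All are alike; one nested fully in another stands 18 mm higher, about 1.5 mm loose sideways. Three or four of the four are present.
- cup4: Low heavy-bottomed white plastic sample cup, upright, a plain cone: 40 mm high, 68 mm across the rim, 53 mm across the foot, wall 2 mm, inner floor 18 mm above its underside, about 0.09 kg. Origin at the centre of its underside, z up. All are alike; one nested fully in another stands 18 mm higher, about 1.5 mm loose sideways. Three or four of the four are present.
- stub1: A short stub of the same bar, only 45 mm long, 14 mm thick; origin at its middle, x along it. It lies among the shafts in the tray and stays in the tray.
- stub2: A short stub of the same bar, only 45 mm long, 14 mm thick; origin at its middle, x along it. It lies among the shafts in the tray and stays in the tray.
- stopper: A small black rubber stopper, 19 mm across at most and 22 mm high, origin at the centre of its underside. It lies among the shafts in the tray and stays in the tray.
- reagent: Bystander: brown glass bottle, 64 mm across, 160 mm high; origin at the centre of its underside.
- burner: Bystander: blue gas burner, 90 mm across, 150 mm high; origin at the centre of its underside.
- tipbox: Bystander: pipette-tip box, 84 x 124 mm, 71 mm high; origin at the centre of its underside.
Not all that is in view belongs to the job. Leave any brown or turquoise look-alike of the cup1 alone. What is shaped like the shaft4 but yellow is not meant.

How it is judged:
On the way, in this order (a step that is already met when the one before it is completed fails the run):
1. every shaft present lies level in a saddle pair of the dryer (angle between the x axis of each of shaft1, shaft2, shaft3, shaft4 and the x axis of dryer, either way round below 0.06 rad and angle between shaft1's own x axis and vertical between 1.531 and 1.611 rad and ((x of shaft1 in the frame of saddle1 between -0.022 and 0.022 m and y of shaft1 in the frame of saddle1 between -0.005 and 0.005 m and z of shaft1 in the frame of saddle1 between -0.004 and 0.004 m) or (x of shaft1 in the frame of saddle2 between -0.022 and 0.022 m and y of shaft1 in the frame of saddle2 between -0.005 and 0.005 m and z of shaft1 in the frame of saddle2 between -0.004 and 0.004 m) or (x of shaft1 in the frame of saddle3 between -0.022 and 0.022 m and y of shaft1 in the frame of saddle3 between -0.005 and 0.005 m and z of shaft1 in the frame of saddle3 between -0.004 and 0.004 m) or (x of shaft1 in the frame of saddle4 between -0.022 and 0.022 m and y of shaft1 in the frame of saddle4 between -0.005 and 0.005 m and z of shaft1 in the frame of saddle4 between -0.004 and 0.004 m)) and angle between shaft2's own x axis and vertical between 1.531 and 1.611 rad and ((x of shaft2 in the frame of saddle1 between -0.022 and 0.022 m and y of shaft2 in the frame of saddle1 between -0.005 and 0.005 m and z of shaft2 in the frame of saddle1 between -0.004 and 0.004 m) or (x of shaft2 in the frame of saddle2 between -0.022 and 0.022 m and y of shaft2 in the frame of saddle2 between -0.005 and 0.005 m and z of shaft2 in the frame of saddle2 between -0.004 and 0.004 m) or (x of shaft2 in the frame of saddle3 between -0.022 and 0.022 m and y of shaft2 in the frame of saddle3 between -0.005 and 0.005 m and z of shaft2 in the frame of saddle3 between -0.004 and 0.004 m) or (x of shaft2 in the frame of saddle4 between -0.022 and 0.022 m and y of shaft2 in the frame of saddle4 between -0.005 and 0.005 m and z of shaft2 in the frame of saddle4 between -0.004 and 0.004 m)) and angle between shaft3's own x axis and vertical between 1.531 and 1.611 rad and ((x of shaft3 in the frame of saddle1 between -0.022 and 0.022 m and y of shaft3 in the frame of saddle1 between -0.005 and 0.005 m and z of shaft3 in the frame of saddle1 between -0.004 and 0.004 m) or (x of shaft3 in the frame of saddle2 between -0.022 and 0.022 m and y of shaft3 in the frame of saddle2 between -0.005 and 0.005 m and z of shaft3 in the frame of saddle2 between -0.004 and 0.004 m) or (x of shaft3 in the frame of saddle3 between -0.022 and 0.022 m and y of shaft3 in the frame of saddle3 between -0.005 and 0.005 m and z of shaft3 in the frame of saddle3 between -0.004 and 0.004 m) or (x of shaft3 in the frame of saddle4 between -0.022 and 0.022 m and y of shaft3 in the frame of saddle4 between -0.005 and 0.005 m and z of shaft3 in the frame of saddle4 between -0.004 and 0.004 m)) and angle between shaft4's own x axis and vertical between 1.531 and 1.611 rad and ((x of shaft4 in the frame of saddle1 between -0.022 and 0.022 m and y of shaft4 in the frame of saddle1 between -0.005 and 0.005 m and z of shaft4 in the frame of saddle1 between -0.004 and 0.004 m) or (x of shaft4 in the frame of saddle2 between -0.022 and 0.022 m and y of shaft4 in the frame of saddle2 between -0.005 and 0.005 m and z of shaft4 in the frame of saddle2 between -0.004 and 0.004 m) or (x of shaft4 in the frame of saddle3 between -0.022 and 0.022 m and y of shaft4 in the frame of saddle3 between -0.005 and 0.005 m and z of shaft4 in the frame of saddle3 between -0.004 and 0.004 m) or (x of shaft4 in the frame of saddle4 between -0.022 and 0.022 m and y of shaft4 in the frame of saddle4 between -0.005 and 0.005 m and z of shaft4 in the frame of saddle4 between -0.004 and 0.004 m)) and linear speed of each of shaft1, shaft2, shaft3, shaft4 below 0.05 m/s), for 0.2 s.
2. with all the shafts racked, the start button is pressed at least 4 mm (angle between the x axis of each of shaft1, shaft2, shaft3, shaft4 and the x axis of dryer, either way round below 0.06 rad and angle between shaft1's own x axis and vertical between 1.531 and 1.611 rad and ((x of shaft1 in the frame of saddle1 between -0.022 and 0.022 m and y of shaft1 in the frame of saddle1 between -0.005 and 0.005 m and z of shaft1 in the frame of saddle1 between -0.004 and 0.004 m) or (x of shaft1 in the frame of saddle2 between -0.022 and 0.022 m and y of shaft1 in the frame of saddle2 between -0.005 and 0.005 m and z of shaft1 in the frame of saddle2 between -0.004 and 0.004 m) or (x of shaft1 in the frame of saddle3 between -0.022 and 0.022 m and y of shaft1 in the frame of saddle3 between -0.005 and 0.005 m and z of shaft1 in the frame of saddle3 between -0.004 and 0.004 m) or (x of shaft1 in the frame of saddle4 between -0.022 and 0.022 m and y of shaft1 in the frame of saddle4 between -0.005 and 0.005 m and z of shaft1 in the frame of saddle4 between -0.004 and 0.004 m)) and angle between shaft2's own x axis and vertical between 1.531 and 1.611 rad and ((x of shaft2 in the frame of saddle1 between -0.022 and 0.022 m and y of shaft2 in the frame of saddle1 between -0.005 and 0.005 m and z of shaft2 in the frame of saddle1 between -0.004 and 0.004 m) or (x of shaft2 in the frame of saddle2 between -0.022 and 0.022 m and y of shaft2 in the frame of saddle2 between -0.005 and 0.005 m and z of shaft2 in the frame of saddle2 between -0.004 and 0.004 m) or (x of shaft2 in the frame of saddle3 between -0.022 and 0.022 m and y of shaft2 in the frame of saddle3 between -0.005 and 0.005 m and z of shaft2 in the frame of saddle3 between -0.004 and 0.004 m) or (x of shaft2 in the frame of saddle4 between -0.022 and 0.022 m and y of shaft2 in the frame of saddle4 between -0.005 and 0.005 m and z of shaft2 in the frame of saddle4 between -0.004 and 0.004 m)) and angle between shaft3's own x axis and vertical between 1.531 and 1.611 rad and ((x of shaft3 in the frame of saddle1 between -0.022 and 0.022 m and y of shaft3 in the frame of saddle1 between -0.005 and 0.005 m and z of shaft3 in the frame of saddle1 between -0.004 and 0.004 m) or (x of shaft3 in the frame of saddle2 between -0.022 and 0.022 m and y of shaft3 in the frame of saddle2 between -0.005 and 0.005 m and z of shaft3 in the frame of saddle2 between -0.004 and 0.004 m) or (x of shaft3 in the frame of saddle3 between -0.022 and 0.022 m and y of shaft3 in the frame of saddle3 between -0.005 and 0.005 m and z of shaft3 in the frame of saddle3 between -0.004 and 0.004 m) or (x of shaft3 in the frame of saddle4 between -0.022 and 0.022 m and y of shaft3 in the frame of saddle4 between -0.005 and 0.005 m and z of shaft3 in the frame of saddle4 between -0.004 and 0.004 m)) and angle between shaft4's own x axis and vertical between 1.531 and 1.611 rad and ((x of shaft4 in the frame of saddle1 between -0.022 and 0.022 m and y of shaft4 in the frame of saddle1 between -0.005 and 0.005 m and z of shaft4 in the frame of saddle1 between -0.004 and 0.004 m) or (x of shaft4 in the frame of saddle2 between -0.022 and 0.022 m and y of shaft4 in the frame of saddle2 between -0.005 and 0.005 m and z of shaft4 in the frame of saddle2 between -0.004 and 0.004 m) or (x of shaft4 in the frame of saddle3 between -0.022 and 0.022 m and y of shaft4 in the frame of saddle3 between -0.005 and 0.005 m and z of shaft4 in the frame of saddle3 between -0.004 and 0.004 m) or (x of shaft4 in the frame of saddle4 between -0.022 and 0.022 m and y of shaft4 in the frame of saddle4 between -0.005 and 0.005 m and z of shaft4 in the frame of saddle4 between -0.004 and 0.004 m)) and value of joint start above 0.004 m).
At the end, for the whole second after the job is handed in: Each shaft lies in its own saddle pair, within 22 mm along, 5 mm across, 4 mm in height, level to 0.04 and aligned to 0.06 rad. All cups form one stack on the bench, upright to 0.08 rad, coaxial to 6 mm, nested to 4 mm. Stubs and stopper are in the tray; all at rest (all of step 1 and linear speed of each of cup1, cup2, cup3, cup4 below 0.05 m/s and horizontal distance between cup1 and cup2 below 0.006 m and (distance between cup1 and cup2 between 0.014 and 0.022 m or distance between cup1 and cup2 between 0.032 and 0.04 m or distance between cup1 and cup2 between 0.05 and 0.058 m) and horizontal distance between each of cup1, cup2 and cup3 below 0.006 m and (distance between cup1 and cup3 between 0.014 and 0.022 m or distance between cup1 and cup3 between 0.032 and 0.04 m or distance between cup1 and cup3 between 0.05 and 0.058 m) and horizontal distance between each of cup1, cup2, cup3 and cup4 below 0.006 m and (distance between cup1 and cup4 between 0.014 and 0.022 m or distance between cup1 and cup4 between 0.032 and 0.04 m or distance between cup1 and cup4 between 0.05 and 0.058 m) and (distance between cup2 and cup3 between 0.014 and 0.022 m or distance between cup2 and cup3 between 0.032 and 0.04 m or distance between cup2 and cup3 between 0.05 and 0.058 m) and (distance between cup2 and cup4 between 0.014 and 0.022 m or distance between cup2 and cup4 between 0.032 and 0.04 m or distance between cup2 and cup4 between 0.05 and 0.058 m) and (distance between cup3 and cup4 between 0.014 and 0.022 m or distance between cup3 and cup4 between 0.032 and 0.04 m or distance between cup3 and cup4 between 0.05 and 0.058 m) and angle between each of cup1, cup2, cup3, cup4's own z axis and vertical below 0.08 rad and height (world z) of any of cup1, cup2, cup3, cup4 below 0.006 m and x of stub1 in the frame of tray between -0.135 and 0.135 m and y of stub1 in the frame of tray between -0.12 and 0.12 m and z of each of stub1, stub2, stopper in the frame of tray below 0.045 m and x of stub2 in the frame of tray between -0.135 and 0.135 m and y of stub2 in the frame of tray between -0.12 and 0.12 m and x of stopper in the frame of tray between -0.135 and 0.135 m and y of stopper in the frame of tray between -0.12 and 0.12 m); the robot touches nothing.
It fails at once if the brown reagent bottle is moved more than 30 mm (distance of reagent from where it was at the start of the episode above 0.03 m).
It fails at once if the blue gas burner is moved more than 30 mm (distance of burner from where it was at the start of the episode above 0.03 m).
It fails at once if the pipette-tip box is moved more than 30 mm (distance of tipbox from where it was at the start of the episode above 0.03 m).
Of shaft1, shaft2, shaft3, shaft4 only 3 to 4 are there at a start; the rules pass over those that are not, and their reading is None.
Of cup1, cup2, cup3, cup4 only 3 to 4 are there at a start; the rules pass over those that are not, and their reading is None.
At some moment in a run one of cup1, cup2, cup3, cup4 may be knocked a few centimetres aside while the robot is not near it.
It also fails if it takes over 210 s, if anything falls off the work surface, if the arm or the gripper's body presses on something with over 40 N, if the wrist force passes 120 N, or if a joint passes its speed limit or range.

### The arm

A 7-joint arm with a two-finger parallel gripper is mounted at the origin on the work surface. World frame = base frame: x ahead of the robot, y to its left, z up, the work surface at z = 0. Lengths are in m, angles in rad, forces in N, time in s.
With the tool pointing down it reaches from about 0.425 to 0.925 m from the base axis. Payload 6.8 kg.
Tool frame: the origin (TCP) lies midway between the tips of the shut fingers; the grasp point (between the pads) lies 19 mm behind it (r.grip_point_offset is the distance from the TCP to the grasp point, in m); z points along the fingers, y is the direction in which the jaws open and shut (so a half turn about z gives the same grasp; the last joint's range is limited). The gripper opens to 85 mm and grips with 20 to 120 N. Pads are 22 mm wide; open, the fingers measure 114 mm over their backs; the gripper's body (76 mm by 85 mm) begins 54 mm behind the grasp point. The pads swing forward as they close: fully open they stand 13 mm farther back than shut.
Start: joints at [1.214, 0.477, 0.022, 1.555, -0.011, 1.109, -0.083], TCP at [0.166, -0.654, 0.231] pointing down, gripper open.
Joint ranges: [-2.96, 2.96], [-0.34, 2.1], [-1.41, 1.46], [0.24, 2.44], [-1.37, 4.51], [0.17, 1.92], [-2.96, 2.96]. Speed limits (rad/s): [2.39, 2.39, 3.14, 3.14, 3.14, 3.14, 3.14].

### API

Orientations are given as a rotation vector (axis times angle).
In Python, from bench import r, grab_frame, camera_params gives the robot as it stands.
- The arm moves only by the tool carry_out, never from a script. Its argument "motion" is text: rows parted by semicolons, each of 5 numbers parted by spaces: the closure, from 0 (fully open) to 1 (shut), then the shift along the tool's x, y, z in mm, then the turn about the tool's z in rad. In form: fingers dx dy dz twist; .... A call has exactly 8 rows; each row shifts and turns the commanded pose from where the row before left it, along the tool's axes as they then stand; what a row does not reach is not made up. A row lasts 1/8 s, in which the tool goes at most 62.5 mm and 10.7 degrees, less where a joint would pass 70% of its speed; a pose out of reach is approached as far as the arm can. A call with a gripper value outside its range is refused whole. The fingers move at their own pace and stop on an object; "newtons" is the grip in N (left out, the last holds). Time passes only in rows, so rows that do not move let the fingers close, or fill a call up. It gives the time, the measured TCP pose, the force and the opening at its end, in the units of the state.
- r.get_obs(): the state, without advancing time (a new reading comes with each control period).
- grab_frame(name): name is "side" or "top"; returns the picture (400x640x3 uint8, red, green, blue); there is no depth.
- camera_params(name): a dict with "fx", "fy", "cx", "cy" (pixels), "eye" and "attitude" of the camera in the world. Camera axes: x right, y down, z forward; pixel columns grow to the right and rows downward; lengths in m; the calibration is good to about 2 mm. A picture is of the moment at which its call begins. camera_params takes no time and is no camera call.
- r.hand_in(): hands the job in, once; it reports no verdict.
The state is a dict: "clock": time; "joints": joint angles; "qvel": joint speeds; "tau": joint torques, N m; "tcp_pos": TCP position; "orientation": TCP orientation; "contact_force": force on the tool from outside, world axes, zero at the start; "moment": the same for the moment, N m; "grip_width": finger opening in m.
Only numpy, scipy, OpenCV 4.12 (cv2) and the standard library are available. Lean on these libraries where they do the work, as an engineer would, in place of code of your own. Each camera call takes 0.05 s, during which the arm holds its last target.

## Working session

There is one attempt and no reset: what is moved stays moved. The work goes in short steps, Python scripts to look and compute and a tool call to move; the robot and the scene stay as the last step left them, time stands still between calls to the robot, and variables do not carry over. Pictures are saved under pics/ and viewed, and the job is handed in when it is done.

Besides the shell and the picture viewer there is one more tool, called after "Call:" by a JSON object that holds its "op" and its "data". carry_out: Moves the arm, as the interface text tells. Its arguments: {"type":"object","properties":{"motion":{"type":"string"},"newtons":{"type":"number"}},"required":["motion"]}

```bash
mkdir -p pics; ls; python3 - <<'E'
from bench import r, grab_frame, camera_params
import cv2
for n in("top","side"):
    cv2.imwrite(f"pics/{n}0.png",cv2.cvtColor(grab_frame(n),cv2.COLOR_RGB2BGR)); print(n,camera_params(n))
print(r.get_obs(), r.grip_point_offset)
E
```

```text
pics
top {'fx': 508.0205864449743, 'fy': 508.0205864449743, 'cx': 319.2151630169415, 'cy': 193.11035692313737, 'eye': array([0.28347075, 0.04024758, 1.42074307]), 'attitude': array([-2.14754616,  2.12672001, -0.23016589])}
side {'fx': 376.0063020009521, 'fy': 376.0063020009521, 'cx': 318.6937047892352, 'cy': 200.26628728118212, 'eye': array([0.05942049, 0.92751605, 0.78173457]), 'attitude': array([-0.59837839,  2.54449798, -1.31522294])}
{'clock': 0.1, 'joints': array([ 1.21390293,  0.47771885,  0.02237827,  1.55632149, -0.01148447,
        1.10929595, -0.08308647]), 'qvel': array([ 0.00071849, -0.0010021 ,  0.00165177, -0.00307797, -0.00063188,
       -0.00054307, -0.0004371 ]), 'tau': array([ 4.38118717e-03, -5.97759497e+01,  1.61387924e+00, -2.81950414e+01,
        1.29395377e-02,  5.02920346e-03,  1.66576802e-05]), 'tcp_pos': array([ 0.16604631, -0.6537258 ,  0.23043581]), 'orientation': array([-3.11574937e+00, -3.89615126e-01,  5.42496245e-04]), 'contact_force': array([ 0.90152103, -0.20667315,  0.13435645]), 'moment': array([ 0.01142655, -0.00913771, -0.01033857]), 'grip_width': 0.08502891305897156} 0.0187
```

View pics/top0.png

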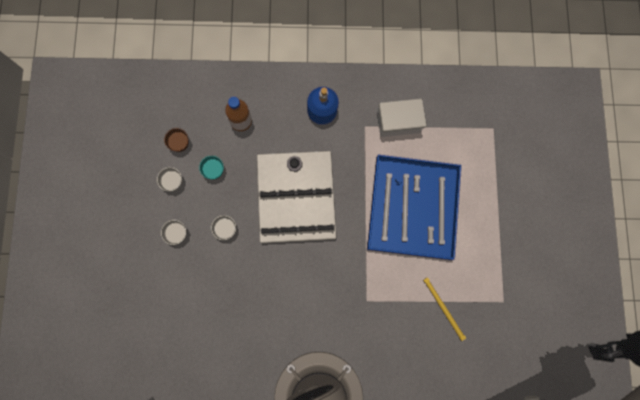

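View pics/side0.png

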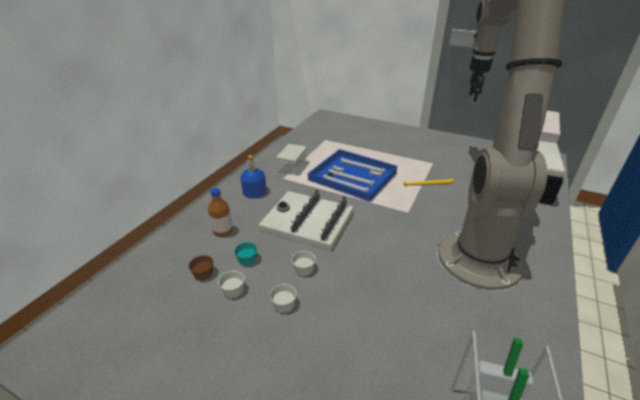

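```bash
cat > h.py <<'E'
from bench import r, grab_frame, camera_params
import cv2, numpy as np
from scipy.spatial.transform import Rotation as R
def cam(n):
    p=camera_params(n); return p, R.from_rotvec(p['attitude']).as_matrix()
def pt(n,u,v,z):
    p,M=cam(n); d=M@np.array([(u-p['cx'])/p['fx'],(v-p['cy'])/p['fy'],1]); e=p['eye']
    return e+d*(z-e[2])/d[2]
def px(n,X):
    p,M=cam(n); c=M.T@(np.array(X)-p['eye']); return p['fx']*c[0]/c[2]+p['cx'],p['fy']*c[1]/c[2]+p['cy']
def snap(n,f):
    a=grab_frame(n); cv2.imwrite(f"pics/{f}.png",cv2.cvtColor(a,cv2.COLOR_RGB2BGR)); return a
def crop(f,o,x0,y0,x1,y1,k):
    a=cv2.imread(f"pics/{f}.png")[y0:y1,x0:x1]; cv2.imwrite(f"pics/{o}.png",cv2.resize(a,None,fx=k,fy=k,interpolation=cv2.INTER_CUBIC))
def st():
    o=r.get_obs(); M=R.from_rotvec(o['orientation']).as_matrix()
    print('t%.2f tcp'%o['clock'],np.round(o['tcp_pos']*1000,1),'xdir yaw %.4f'%np.arctan2(M[1,0],M[0,0]),'zax',np.round(M[:,2],4),'F',np.round(o['contact_force'],1),'w %.4f'%o['grip_width'],'j',np.round(o['joints'],2)); return o,M
E
python3 - <<'E'
from h import *
crop('top0','tray0',360,90,510,350,3) if 0 else crop('top0','tray0',355,145,475,270,6-1)
crop('top0','dry0',155,120,345,250,4)
print(px('top',[0,0,0]))
st()
E
```

```text
(np.float64(317.5993289641094), np.float64(397.50294506871916))
t0.10 tcp [ 166.  -653.7  230.4] xdir yaw 0.2488 zax [-5.0e-04  1.5e-03 -1.0e+00] F [ 0.9 -0.2  0.1] w 0.0850 j [ 1.21  0.48  0.02  1.56 -0.01  1.11 -0.08]
```

View pics/tray0.png

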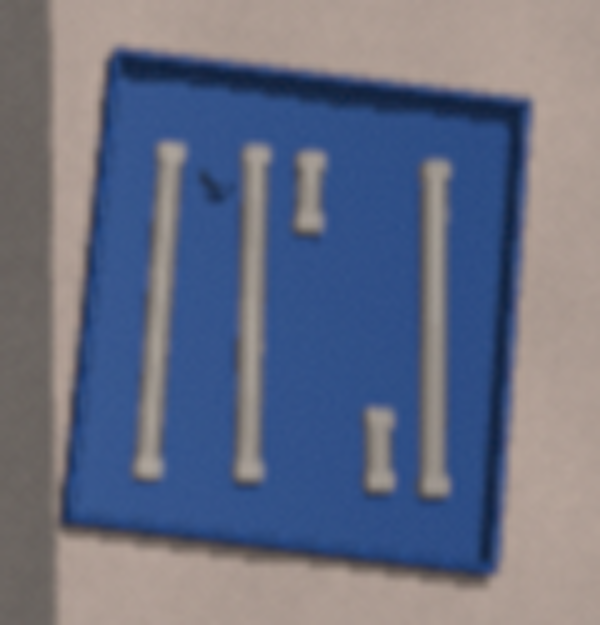

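View pics/dry0.png

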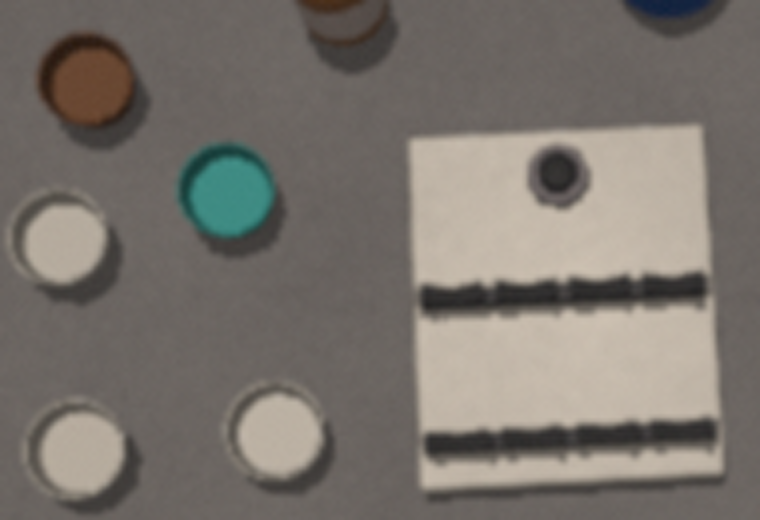

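```bash
python3 - <<'E'
from h import *
a=cv2.imread('pics/top0.png'); hsv=cv2.cvtColor(a,cv2.COLOR_BGR2HSV)
# tray
blue=cv2.inRange(hsv,(100,120,40),(130,255,255)); blue[:, :360]=0
cs,_=cv2.findContours(blue,cv2.RETR_EXTERNAL,cv2.CHAIN_APPROX_NONE); c=max(cs,key=cv2.contourArea)
box=cv2.boxPoints(cv2.minAreaRect(c)); print('tray',[np.round(pt('top',*b,0.035)[:2]*1000) for b in box], np.round(np.mean([pt('top',*b,0.035)[:2]*1000 for b in box],0)))
hull=np.zeros_like(blue); cv2.drawContours(hull,[c],-1,255,-1)
inn=cv2.inRange(hsv,(0,0,110),(180,70,255))&hull
k=cv2.getStructuringElement
cs,_=cv2.findContours(inn,cv2.RETR_EXTERNAL,cv2.CHAIN_APPROX_NONE)
for c in cs:
    if cv2.contourArea(c)<25: continue
    rc=cv2.minAreaRect(c); 
    # pixel-weighted axis
    m=np.zeros_like(inn); cv2.drawContours(m,[c],-1,255,-1); ys,xs=np.nonzero(m)
    P=np.array([pt('top',x,y,0.012)[:2] for x,y in zip(xs,ys)])*1000
    ctr=P.mean(0); U,S,V=np.linalg.svd(P-ctr); d=V[0]*np.sign(V[0,0]); s=(P-ctr)@d
    mid=ctr+d*(s.max()+s.min())/2
    print('bar px',np.round(rc[0],1),'ctr',np.round(ctr,1),'mid',np.round(mid,1),'yaw %.4f'%np.arctan2(d[1],d[0]),'len %.0f'%(s.max()-s.min()))
# dryer
w=cv2.inRange(hsv,(0,0,130),(180,70,255)); w[:,:250]=0; w[:,345:]=0; w[:145]=0; w[250:]=0
w=cv2.morphologyEx(w,cv2.MORPH_CLOSE,np.ones((11,11)))
cs,_=cv2.findContours(w,cv2.RETR_EXTERNAL,cv2.CHAIN_APPROX_NONE); c=max(cs,key=cv2.contourArea)
q=cv2.approxPolyDP(c,6,True)[:,0]; print('dry',q.tolist())
box=cv2.boxPoints(cv2.minAreaRect(c)); B=np.array([pt('top',*b,0.030)[:2]*1000 for b in box]);print(np.round(B,1),B.mean(0))
for i in range(4):
    d=B[(i+1)%4]-B[i]; print('edge',np.linalg.norm(d),np.arctan2(d[1],d[0]))
# button and cheeks dark
dk=cv2.inRange(hsv,(0,0,0),(180,255,75)); dk[:,:255]=0; dk[:,340:]=0; dk[:150]=0; dk[243:]=0
n,l,s,ce=cv2.connectedComponentsWithStats(dk)
for i in range(1,n):
    if s[i,4]>15: print('dark',s[i],np.round(ce[i],1),np.round(pt('top',*ce[i],0.048)*1000,1),np.round(pt('top',*ce[i],0.065)*1000,1))
# cups: white inner floor
w=cv2.inRange(hsv,(0,0,140),(180,60,255)); w[:,250:]=0;w[:150]=0;w[260:]=0
n,l,s,ce=cv2.connectedComponentsWithStats(w)
for i in range(1,n):
    if s[i,4]>60: print('cupfloor',s[i],np.round(pt('top',*ce[i],0.018)*1000,1))
E
```

```text
tray [array([ 387., -131.]), array([ 655., -162.]), array([ 632., -406.]), array([ 364., -366.])] [ 510. -266.]
bar px [430.5 234.5] ctr [ 435.1 -312.8] mid [ 434.4 -312.8] yaw -0.0138 len 48
bar px [441.5 210.5] ctr [ 505.7 -346.6] mid [ 504.  -346.5] yaw -0.0436 len 192
bar px [416.5 183. ] ctr [ 582.2 -277.6] mid [ 581.4 -277.6] yaw -0.0412 len 47
bar px [404.9 207.5] ctr [ 512.6 -242.8] mid [ 511.4 -242.7] yaw -0.0444 len 192
bar px [386.1 206.5] ctr [ 511.7 -189.8] mid [ 513.4 -190. ] yaw -0.0898 len 193
dry [[330, 151], [257, 155], [261, 242], [335, 237]]
[[655.4 182.7]
 [669.9 -33.1]
 [419.3 -45.9]
 [406.8 163.2]] [537.86359746  66.73998292]
edge 216.3342579359787 -1.5039864727215906
edge 250.8575790156737 -3.0906372367639694
edge 209.4610827249332 1.6305667083788578
edge 249.36844673771566 0.07844481189437558
dark [290 158  10  10  78] [294.  162.6] [626.9  71.5  48. ] [622.6  71.1  65. ]
dark [260 189  71   9 346] [295.5 193.1] [540.8  66.   48. ] [537.6  65.7  65. ]
dark [262 225  72   9 311] [297.  229.1] [441.4  60.5  48. ] [439.4  60.3  65. ]
dark [307 241  16   1  16] [314.5 241. ] [409.6  12.8  48. ] [408.   13.1  65. ]
cupfloor [161 171  20  20 307] [578.8 416.4  18. ]
cupfloor [215 218  20  21 324] [445.1 261.2  18. ]
cupfloor [165 223  21  20 328] [431.5 395.4  18. ]
```

```bash
cat >> h.py <<'E'
def plan(wps, c, yaw=None, p=None):
    """wps: list of (x,y,z mm, yaw, nrows). prints rows in tool axes"""
    o,M=st(); p=o['tcp_pos']*1000 if p is None else np.array(p,float); yaw=np.arctan2(M[1,0],M[0,0]) if yaw is None else yaw
    for (x,y,z,yw,n) in wps:
        dp=(np.array([x,y,z])-p)/n; dy=(yw-yaw); dy=(dy+np.pi)%(2*np.pi)-np.pi; dy/=n
        for i in range(n):
            cx,sx=np.cos(yaw),np.sin(yaw)
            print('%g %.1f %.1f %.1f %.4f; (|d|=%.1f)'%(c, dp[0]*cx+dp[1]*sx, dp[0]*sx-dp[1]*cx, -dp[2], -dy, np.linalg.norm(dp))); yaw+=dy
        p=np.array([x,y,z],float)
E
python3 -c "
from h import *
plan([(504,-346,120,-0.044,12)],0.65)"
```

```text
t0.10 tcp [ 166.  -653.7  230.4] xdir yaw 0.2488 zax [-5.0e-04  1.5e-03 -1.0e+00] F [ 0.9 -0.2  0.1] w 0.0850 j [ 1.21  0.48  0.02  1.56 -0.01  1.11 -0.08]
0.65 33.6 -17.9 9.2 0.0244; (|d|=39.2)
0.65 33.2 -18.7 9.2 0.0244; (|d|=39.2)
0.65 32.7 -19.5 9.2 0.0244; (|d|=39.2)
0.65 32.2 -20.3 9.2 0.0244; (|d|=39.2)
0.65 31.7 -21.1 9.2 0.0244; (|d|=39.2)
0.65 31.2 -21.9 9.2 0.0244; (|d|=39.2)
0.65 30.6 -22.6 9.2 0.0244; (|d|=39.2)
0.65 30.1 -23.4 9.2 0.0244; (|d|=39.2)
0.65 29.5 -24.1 9.2 0.0244; (|d|=39.2)
0.65 28.9 -24.8 9.2 0.0244; (|d|=39.2)
0.65 28.3 -25.5 9.2 0.0244; (|d|=39.2)
0.65 27.7 -26.2 9.2 0.0244; (|d|=39.2)
```

Candidates for "shaft": steel bars at px (389,208), (406,208) and (442,210) are about 192 mm long, so these are the shafts. The stubs are at (417,183) and (431,234), about 47 mm long. The yellow rod at (444,308) is not meant. The close crop confirms the three silver bars. White cups are at (171,180), (175,233) and (224,228). The brown one at (177,140) and the turquoise one at (211,168) are look-alikes. I start with the bar at (442,210).

Call:
{"op": "carry_out", "data": {"motion": "0.65 34 -18 6 0.037; 0.65 33 -19 6 0.037; 0.65 33 -20 6 0.037; 0.65 32 -21 6 0.037; 0.65 31 -22 6 0.037; 0.65 31 -23 6 0.037; 0.65 30 -24 6 0.037; 0.65 30 -24 6 0.037", "newtons": 80}}

```text
clock: 1.1
tcp_pos: [0.3991, -0.4527, 0.1827]
orientation: [-3.14, 0.076, 0.001]
contact_force: [0.7, -0.3, 0.1]
grip_width: 0.0297
```

```bash
python3 -c "
from h import *
plan([(504,-346,80,-0.044,8)],0.65)"
```

```text
t1.10 tcp [ 399.1 -452.7  182.7] xdir yaw -0.0485 zax [-6.e-04  5.e-04 -1.e+00] F [ 0.7 -0.3  0.1] w 0.0297 j [ 0.75  0.41 -0.01  1.78  0.    0.95 -0.88]
0.65 12.4 -14.0 12.8 -0.0006; (|d|=22.7)
0.65 12.5 -14.0 12.8 -0.0006; (|d|=22.7)
0.65 12.5 -13.9 12.8 -0.0006; (|d|=22.7)
0.65 12.5 -13.9 12.8 -0.0006; (|d|=22.7)
0.65 12.5 -13.9 12.8 -0.0006; (|d|=22.7)
0.65 12.5 -13.9 12.8 -0.0006; (|d|=22.7)
0.65 12.5 -13.9 12.8 -0.0006; (|d|=22.7)
0.65 12.5 -13.9 12.8 -0.0006; (|d|=22.7)
```

Call:
{"op": "carry_out", "data": {"motion": "0.65 17 -19 14 0; 0.65 17 -19 14 0; 0.65 17 -19 14 0; 0.65 17 -19 14 0; 0.65 16 -18 14 0; 0.65 16 -18 14 0; 0.65 0 0 18 0; 0.65 0 0 0 0"}}

```text
clock: 2.1
tcp_pos: [0.5016, -0.3469, 0.0794]
orientation: [-3.14, 0.075, 0.006]
contact_force: [-0.5, -0.4, 0.4]
grip_width: 0.03
```

```bash
python3 -c "
from h import *
plan([(504,-346,7,-0.044,5)],0.65)
snap('side','s1');crop('s1','s1c',280,120,470,230,4)"
```

```text
t2.10 tcp [ 501.6 -346.9   79.4] xdir yaw -0.0479 zax [-0.0039  0.0012 -1.    ] F [-0.5 -0.4  0.4] w 0.0300 j [ 0.53  0.55 -0.04  1.83  0.03  0.77 -1.14]
0.65 0.5 -0.2 14.5 -0.0008; (|d|=14.5)
0.65 0.5 -0.2 14.5 -0.0008; (|d|=14.5)
0.65 0.5 -0.2 14.5 -0.0008; (|d|=14.5)
0.65 0.5 -0.2 14.5 -0.0008; (|d|=14.5)
0.65 0.5 -0.2 14.5 -0.0008; (|d|=14.5)
```

View pics/s1c.png

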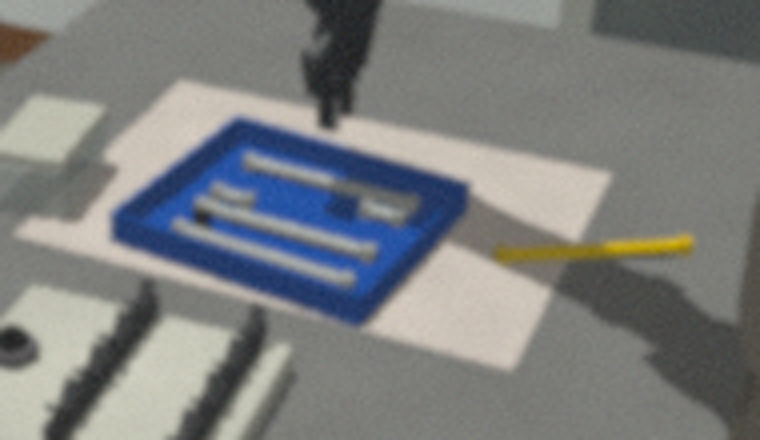

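The side crop shows the fingers above the far-right shaft (about px 362,148 in the full picture), with the tray contents untouched. I descend and grip.

Call:
{"op": "carry_out", "data": {"motion": "0.65 1 0 16 0; 0.65 1 0 16 0; 0.65 0 0 16 0; 0.65 0 0 14 0; 0.65 0 0 10 0; 0.65 0 0 0 0; 1 0 0 0 0; 1 0 0 0 0", "newtons": 80}}

```text
clock: 3.15
tcp_pos: [0.5061, -0.347, 0.0099]
orientation: [3.14, -0.074, 0.001]
contact_force: [-0.4, 0.8, 1.6]
grip_width: 0.0101
```

Call:
{"op": "carry_out", "data": {"motion": "1 0 0 0 0; 1 0 0 -5 0; 1 0 0 -15 0; 1 0 0 -25 0; 1 0 0 -30 0; 1 0 0 -30 0; 1 0 0 -20 0; 1 0 0 0 0"}}

```text
clock: 4.15
tcp_pos: [0.5068, -0.3475, 0.1368]
orientation: [3.139, -0.074, 0.006]
contact_force: [0.3, 0.2, -1.4]
grip_width: 0.0102
```

```bash
python3 -c "
from h import *
plan([(491,63,135,0.057,12)],1)
snap('side','s2');crop('s2','s2c',280,90,470,230,4)
snap('top','t2');crop('t2','t2c',355,145,475,270,5)"
```

```text
t4.15 tcp [ 506.8 -347.5  136.8] xdir yaw -0.0474 zax [ 0.0038 -0.0022 -1.    ] F [ 0.3  0.2 -1.4] w 0.0102 j [ 0.53  0.48 -0.04  1.79  0.02  0.87 -1.14]
1 -2.9 -34.1 0.1 -0.0087; (|d|=34.2)
1 -2.6 -34.1 0.1 -0.0087; (|d|=34.2)
1 -2.3 -34.2 0.1 -0.0087; (|d|=34.2)
1 -2.0 -34.2 0.1 -0.0087; (|d|=34.2)
1 -1.8 -34.2 0.1 -0.0087; (|d|=34.2)
1 -1.5 -34.2 0.1 -0.0087; (|d|=34.2)
1 -1.2 -34.2 0.1 -0.0087; (|d|=34.2)
1 -0.9 -34.2 0.1 -0.0087; (|d|=34.2)
1 -0.6 -34.2 0.1 -0.0087; (|d|=34.2)
1 -0.3 -34.2 0.1 -0.0087; (|d|=34.2)
1 0.0 -34.2 0.1 -0.0087; (|d|=34.2)
1 0.3 -34.2 0.1 -0.0087; (|d|=34.2)
```

View pics/s2c.png

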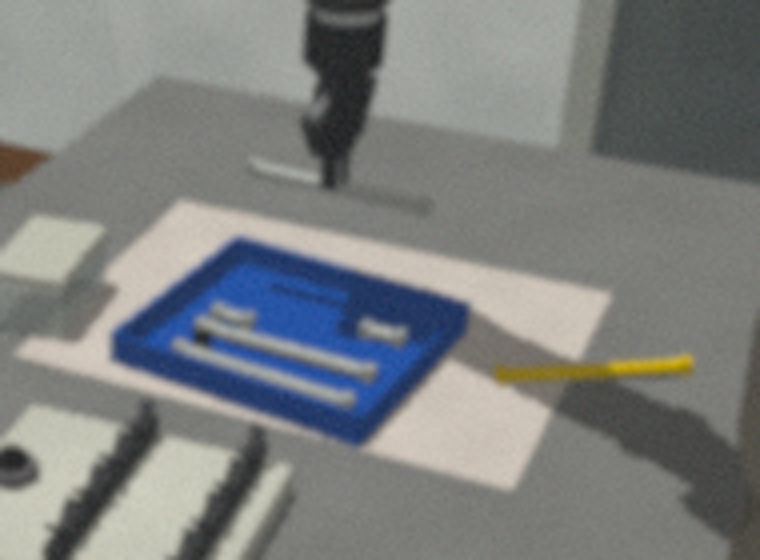

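View pics/t2c.png

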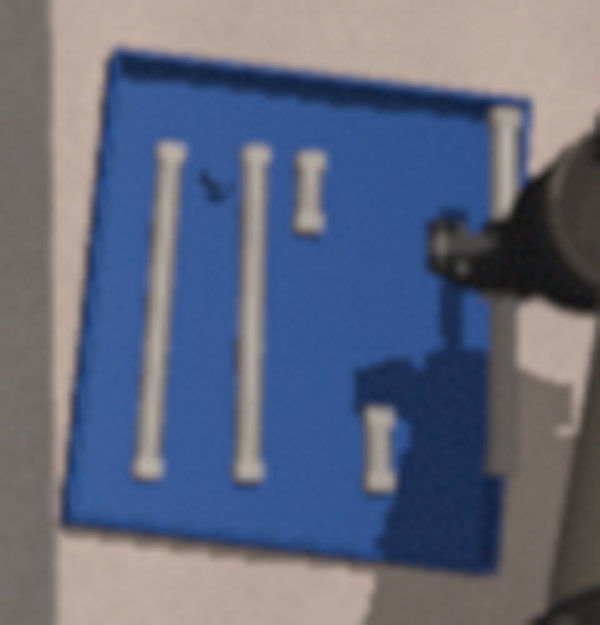

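```bash
python3 -c "
from h import *
plan([(495,-11,137,0.057,8)],1)"
```

```text
t4.25 tcp [ 505.4 -346.6  134.2] xdir yaw -0.0472 zax [-2.e-04  1.e-04 -1.e+00] F [-0.  -0.4 -1.9] w 0.0102 j [ 0.53  0.48 -0.04  1.79  0.02  0.87 -1.14]
1 -3.3 -41.8 -0.4 -0.0130; (|d|=42.0)
1 -2.7 -41.9 -0.4 -0.0130; (|d|=42.0)
1 -2.2 -41.9 -0.4 -0.0130; (|d|=42.0)
1 -1.6 -41.9 -0.4 -0.0130; (|d|=42.0)
1 -1.1 -42.0 -0.4 -0.0130; (|d|=42.0)
1 -0.5 -42.0 -0.4 -0.0130; (|d|=42.0)
1 0.0 -42.0 -0.4 -0.0130; (|d|=42.0)
1 0.5 -42.0 -0.4 -0.0130; (|d|=42.0)
```

Call:
{"op": "carry_out", "data": {"motion": "1 -3 -42 0 -0.013; 1 -3 -42 0 -0.013; 1 -2 -42 0 -0.013; 1 -2 -42 0 -0.013; 1 -1 -42 0 -0.013; 1 0 -42 0 -0.013; 1 0 -42 0 -0.013; 1 0 -42 0 -0.013"}}

```text
clock: 5.25
tcp_pos: [0.4943, -0.0094, 0.1333]
orientation: [3.14, 0.09, -0.003]
contact_force: [0.1, -0.0, -2.2]
grip_width: 0.0101
```

Call:
{"op": "carry_out", "data": {"motion": "1 0 0 10 0; 1 0 0 10 0; 1 0 0 10 0; 1 0 0 5 0; 1 0 0 0 0; 1 0 0 0 0; 1 0 0 0 0; 1 0 0 0 0"}}

```text
clock: 6.25
tcp_pos: [0.4955, -0.0106, 0.0996]
orientation: [3.14, 0.089, 0.001]
contact_force: [-0.4, -0.3, -1.8]
grip_width: 0.0102
```

```bash
python3 -c "
from h import *
plan([(495,-11,61,0.057,6)],1)
snap('side','s3');crop('s3','s3c',220,130,400,260,4)
snap('top','t3');crop('t3','t3c',240,120,400,260,5)"
```

```text
t6.25 tcp [495.5 -10.6  99.6] xdir yaw 0.0568 zax [ 6.e-04 -0.e+00 -1.e+00] F [-0.4 -0.3 -1.8] w 0.0102 j [ 0.04  0.37 -0.17  2.08  0.1   0.69 -1.71]
1 -0.1 0.1 6.4 -0.0000; (|d|=6.4)
1 -0.1 0.1 6.4 -0.0000; (|d|=6.4)
1 -0.1 0.1 6.4 -0.0000; (|d|=6.4)
1 -0.1 0.1 6.4 -0.0000; (|d|=6.4)
1 -0.1 0.1 6.4 -0.0000; (|d|=6.4)
1 -0.1 0.1 6.4 -0.0000; (|d|=6.4)
```

View pics/s3c.png

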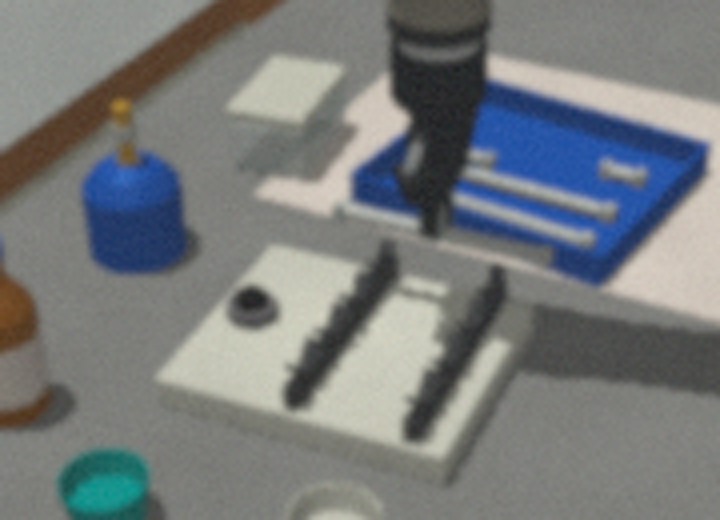

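View pics/t3c.png

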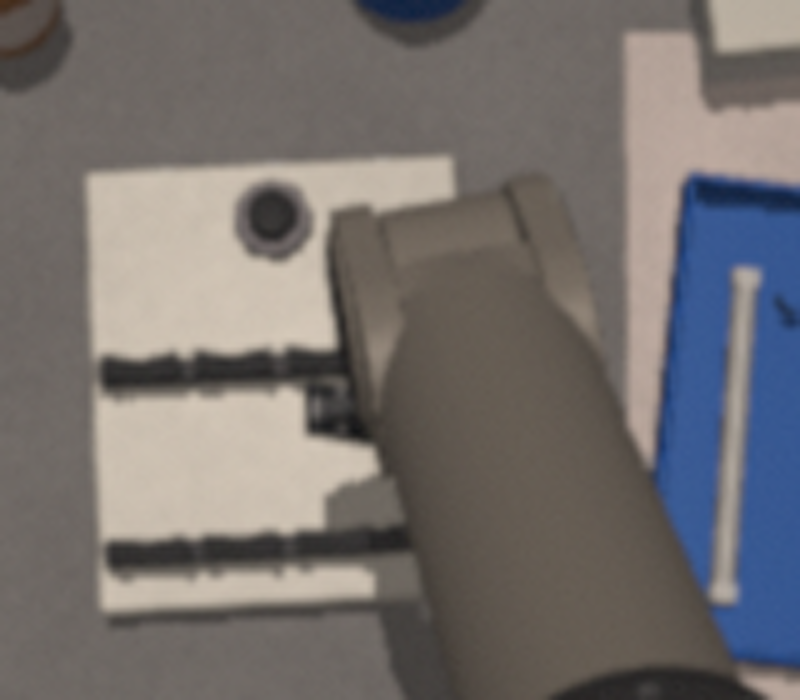

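The side view shows the shaft held level above the last saddle pair (full-picture px about 320,186). I lower it now.

Call:
{"op": "carry_out", "data": {"motion": "1 0 0 8 0; 1 0 0 8 0; 1 0 0 8 0; 1 0 0 6 0; 1 0 0 4 0; 1 0 0 2 0; 1 0 0 0 0; 1 0 0 0 0"}}

```text
clock: 7.35
tcp_pos: [0.4955, -0.0106, 0.0635]
orientation: [-3.14, -0.089, -0.001]
contact_force: [-0.1, 0.1, -2.8]
grip_width: 0.0102
```

Call:
{"op": "carry_out", "data": {"motion": "1 0 0 1 0; 1 0 0 1 0; 1 0 0 1 0; 1 0 0 0 0; 1 0 0 0 0; 1 0 0 0 0; 1 0 0 0 0; 1 0 0 0 0"}}

```text
clock: 8.35
tcp_pos: [0.4953, -0.0107, 0.0603]
orientation: [-3.14, -0.089, -0.0]
contact_force: [-0.1, -0.8, -2.5]
grip_width: 0.01
```

Call:
{"op": "carry_out", "data": {"motion": "0.8 0 0 0 0; 0.75 0 0 0 0; 0.7 0 0 0 0; 0.68 0 0 0 0; 0.68 0 0 -8 0; 0.68 0 0 -20 0; 0.68 0 0 -30 0; 0.68 0 0 -30 0"}}

```text
clock: 9.35
tcp_pos: [0.4952, -0.0106, 0.1497]
orientation: [-3.14, -0.089, -0.0]
contact_force: [1.0, -0.3, -0.9]
grip_width: 0.0272
```

```bash
python3 -c "
from h import *
st()
snap('side','s4');crop('s4','s4c',220,130,400,260,4)"
```

```text
t9.35 tcp [495.2 -10.6 149.7] xdir yaw 0.0568 zax [ 1.e-04  0.e+00 -1.e+00] F [ 1.  -0.3 -0.9] w 0.0272 j [ 0.05  0.29 -0.18  2.05  0.07  0.81 -1.69]
```

View pics/s4c.png

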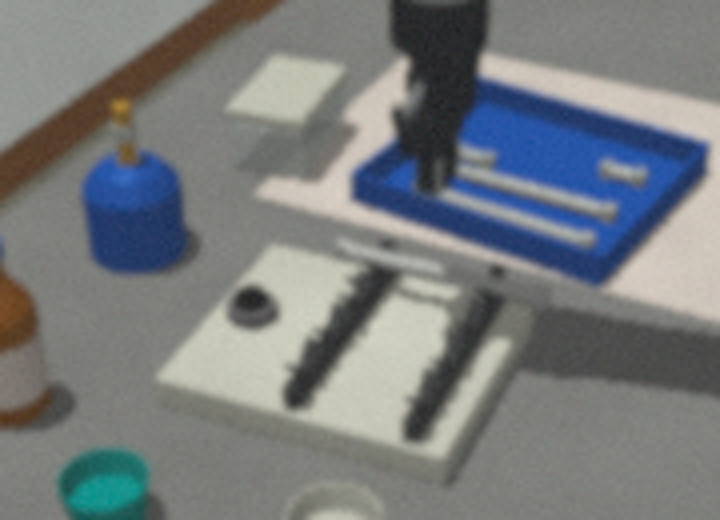

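```bash
python3 -c "
from h import *
plan([(510,-243,80,-0.044,6)],0.65)"
```

```text
t9.40 tcp [497.6 -10.5 153.4] xdir yaw 0.0567 zax [ 6.1e-03  3.0e-04 -1.0e+00] F [1.  0.2 2. ] w 0.0276 j [ 0.05  0.29 -0.18  2.04  0.07  0.81 -1.69]
0.65 -0.1 38.8 12.2 0.0168; (|d|=40.7)
0.65 0.5 38.8 12.2 0.0168; (|d|=40.7)
0.65 1.2 38.8 12.2 0.0168; (|d|=40.7)
0.65 1.8 38.8 12.2 0.0168; (|d|=40.7)
0.65 2.5 38.7 12.2 0.0168; (|d|=40.7)
0.65 3.1 38.7 12.2 0.0168; (|d|=40.7)
```

Call:
{"op": "carry_out", "data": {"motion": "0.65 0 39 8 0.017; 0.65 1 39 10 0.017; 0.65 2 39 12 0.017; 0.65 2 39 12 0.017; 0.65 3 38 12 0.017; 0.65 4 38 12 0.016; 0.65 0 0 4 0; 0.65 0 0 0 0"}}

```text
clock: 10.4
tcp_pos: [0.5105, -0.2418, 0.0782]
orientation: [-3.14, 0.069, 0.001]
contact_force: [0.2, 0.8, 0.3]
grip_width: 0.0296
```

```bash
python3 -c "
from h import *
plan([(510,-243,6,-0.044,5)],0.65)
snap('top','t5');crop('t5','t5c',355,145,475,270,5)"
```

```text
t10.40 tcp [ 510.5 -241.8   78.2] xdir yaw -0.0439 zax [-5.e-04  8.e-04 -1.e+00] F [0.2 0.8 0.3] w 0.0296 j [ 0.39  0.49 -0.07  1.94  0.05  0.71 -1.33]
0.65 -0.1 0.2 14.4 0.0000; (|d|=14.4)
0.65 -0.1 0.2 14.4 0.0000; (|d|=14.4)
0.65 -0.1 0.2 14.4 0.0000; (|d|=14.4)
0.65 -0.1 0.2 14.4 0.0000; (|d|=14.4)
0.65 -0.1 0.2 14.4 0.0000; (|d|=14.4)
```

View pics/t5c.png

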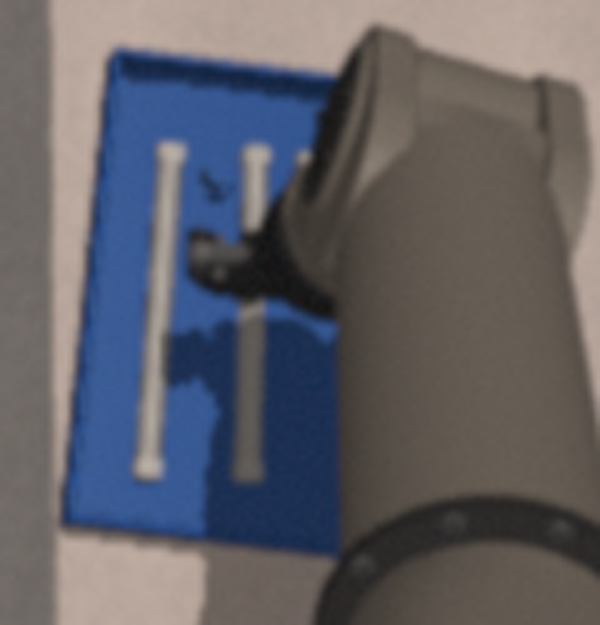

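The fingers stand over the middle shaft, whose ends are at px (406,176) and (405,238), clear of its neighbours. I descend and grip.

Call:
{"op": "carry_out", "data": {"motion": "0.65 0 1 16 0; 0.65 0 0 16 0; 0.65 0 0 16 0; 0.65 0 0 14 0; 0.65 0 0 8 0; 0.65 0 0 2 0; 1 0 0 0 0; 1 0 0 0 0", "newtons": 80}}

```text
clock: 11.45
tcp_pos: [0.5109, -0.2437, 0.0067]
orientation: [3.141, -0.069, 0.001]
contact_force: [0.3, 0.5, -0.9]
grip_width: 0.0106
```

Call:
{"op": "carry_out", "data": {"motion": "1 0 0 0 0; 1 0 0 -5 0; 1 0 0 -15 0; 1 0 0 -25 0; 1 0 0 -30 0; 1 0 0 -30 0; 1 0 0 -20 0; 1 0 0 0 0"}}

```text
clock: 12.45
tcp_pos: [0.5119, -0.2441, 0.1337]
orientation: [3.139, -0.07, 0.007]
contact_force: [-0.8, 0.0, -2.9]
grip_width: 0.0107
```

```bash
python3 -c "
from h import *
plan([(492.5,38.5,135,0.057,8)],1)"
```

```text
t12.45 tcp [ 511.9 -244.1  133.7] xdir yaw -0.0443 zax [ 0.0041 -0.0016 -1.    ] F [-0.8  0.  -2.9] w 0.0107 j [ 0.39  0.41 -0.07  1.91  0.04  0.82 -1.32]
1 -4.0 -35.2 -0.2 -0.0127; (|d|=35.4)
1 -3.5 -35.2 -0.2 -0.0127; (|d|=35.4)
1 -3.1 -35.3 -0.2 -0.0127; (|d|=35.4)
1 -2.6 -35.3 -0.2 -0.0127; (|d|=35.4)
1 -2.2 -35.3 -0.2 -0.0127; (|d|=35.4)
1 -1.7 -35.4 -0.2 -0.0127; (|d|=35.4)
1 -1.3 -35.4 -0.2 -0.0127; (|d|=35.4)
1 -0.9 -35.4 -0.2 -0.0127; (|d|=35.4)
```

Call:
{"op": "carry_out", "data": {"motion": "1 -4 -35 0 -0.013; 1 -3 -35 0 -0.013; 1 -3 -35 0 -0.013; 1 -3 -35 0 -0.013; 1 -2 -35 0 -0.013; 1 -2 -35 0 -0.013; 1 -1 -36 0 -0.012; 1 -1 -36 0 -0.012"}}

```text
clock: 13.45
tcp_pos: [0.4904, 0.0395, 0.1306]
orientation: [3.14, 0.091, -0.002]
contact_force: [-0.5, -0.0, -1.4]
grip_width: 0.0106
```

Call:
{"op": "carry_out", "data": {"motion": "1 0 0 8 0; 1 0 0 10 0; 1 0 0 12 0; 1 0 0 12 0; 1 0 0 10 0; 1 0 0 8 0; 1 0 0 3 0; 1 0 0 0 0"}}

```text
clock: 14.45
tcp_pos: [0.4913, 0.0386, 0.0682]
orientation: [-3.14, -0.091, 0.0]
contact_force: [-0.3, -0.1, -1.2]
grip_width: 0.0105
```

```bash
python3 -c "
from h import *
plan([(492.5,38.5,59,0.057,6)],1)
snap('side','s6');crop('s6','s6c',220,130,400,260,4)"
```

```text
t14.45 tcp [491.3  38.6  68.2] xdir yaw 0.0579 zax [-0.  0. -1.] F [-0.3 -0.1 -1.2] w 0.0105 j [-0.06  0.42 -0.18  2.11  0.13  0.62 -1.84]
1 0.2 0.0 1.5 0.0001; (|d|=1.6)
1 0.2 0.0 1.5 0.0001; (|d|=1.6)
1 0.2 0.0 1.5 0.0001; (|d|=1.6)
1 0.2 0.0 1.5 0.0001; (|d|=1.6)
1 0.2 0.0 1.5 0.0001; (|d|=1.6)
1 0.2 0.0 1.5 0.0001; (|d|=1.6)
```

View pics/s6c.png

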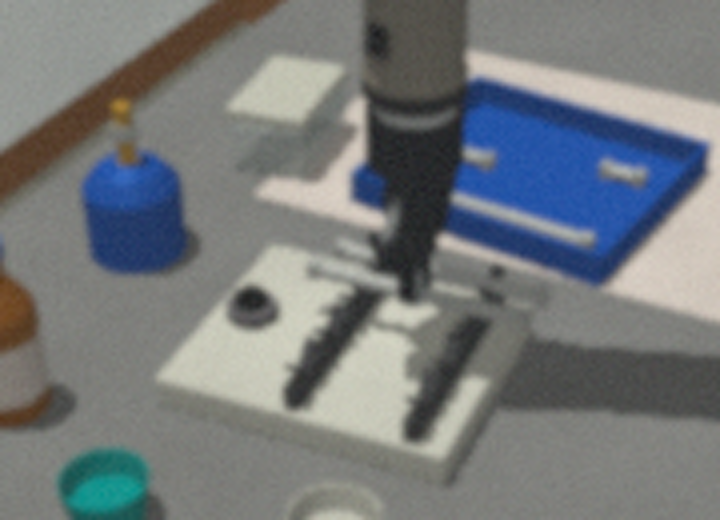

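The second shaft is level above the second saddle pair, with its free end at full-picture px (298,197). I lower it the last few millimetres and release.

Call:
{"op": "carry_out", "data": {"motion": "1 0 0 3 0; 1 0 0 3 0; 1 0 0 2 0; 1 0 0 1 0; 1 0 0 1 0; 1 0 0 0 0; 1 0 0 0 0; 1 0 0 0 0"}}

```text
clock: 15.5
tcp_pos: [0.4913, 0.0385, 0.0584]
orientation: [-3.14, -0.091, -0.0]
contact_force: [-0.2, 0.1, -2.0]
grip_width: 0.0108
```

Call:
{"op": "carry_out", "data": {"motion": "0.8 0 0 0 0; 0.75 0 0 0 0; 0.7 0 0 0 0; 0.68 0 0 0 0; 0.68 0 0 -8 0; 0.68 0 0 -20 0; 0.68 0 0 -30 0; 0.68 0 0 -30 0"}}

```text
clock: 16.5
tcp_pos: [0.4911, 0.0385, 0.1477]
orientation: [-3.14, -0.091, -0.0]
contact_force: [0.8, -0.6, -0.5]
grip_width: 0.0274
```

```bash
python3 -c "
from h import *
plan([(512,-190,80,-0.09,7)],0.68)
snap('side','s7');crop('s7','s7c',220,130,400,260,4)"
```

```text
t16.50 tcp [491.1  38.5 147.7] xdir yaw 0.0579 zax [ 1.e-04  1.e-04 -1.e+00] F [ 0.8 -0.6 -0.5] w 0.0274 j [-0.03  0.29 -0.2   2.05  0.08  0.8  -1.8 ]
0.68 1.1 32.8 9.7 0.0211; (|d|=34.2)
0.68 1.8 32.7 9.7 0.0211; (|d|=34.2)
0.68 2.5 32.7 9.7 0.0211; (|d|=34.2)
0.68 3.2 32.6 9.7 0.0211; (|d|=34.2)
0.68 3.8 32.6 9.7 0.0211; (|d|=34.2)
0.68 4.5 32.5 9.7 0.0211; (|d|=34.2)
0.68 5.2 32.4 9.7 0.0211; (|d|=34.2)
```

View pics/s7c.png

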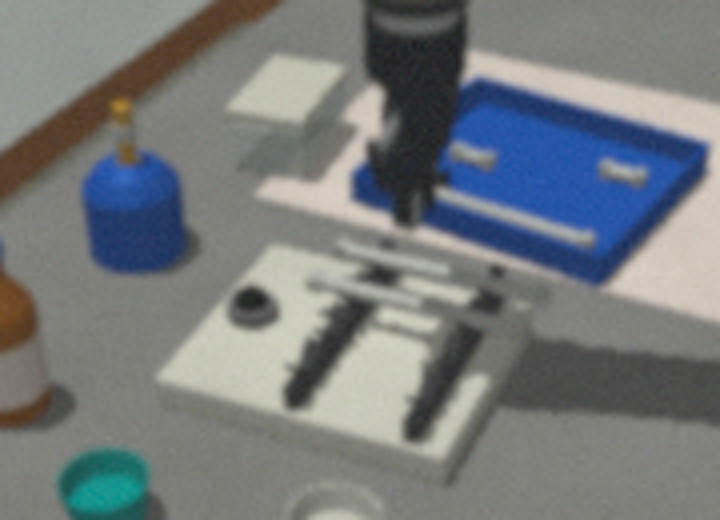

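Call:
{"op": "carry_out", "data": {"motion": "0.65 1 33 6 0.021; 0.65 2 33 8 0.021; 0.65 2 33 10 0.021; 0.65 3 33 12 0.021; 0.65 4 33 12 0.021; 0.65 4 32 12 0.021; 0.65 5 32 8 0.021; 0.65 0 0 0 0"}}

```text
clock: 17.55
tcp_pos: [0.5105, -0.1938, 0.078]
orientation: [3.137, -0.148, -0.001]
contact_force: [-0.9, 1.1, 0.9]
grip_width: 0.0296
```

```bash
python3 -c "
from h import *
plan([(512,-190,6,-0.09,5)],0.65)
snap('top','t8');crop('t8','t8c',355,145,475,270,5)"
```

```text
t17.55 tcp [ 510.5 -193.8   78. ] xdir yaw -0.0940 zax [-7.0e-04 -1.2e-03 -1.0e+00] F [-0.9  1.1  0.9] w 0.0296 j [ 0.31  0.47 -0.08  1.99  0.06  0.69 -1.47]
0.65 0.2 -0.8 14.4 -0.0008; (|d|=14.4)
0.65 0.2 -0.8 14.4 -0.0008; (|d|=14.4)
0.65 0.2 -0.8 14.4 -0.0008; (|d|=14.4)
0.65 0.2 -0.8 14.4 -0.0008; (|d|=14.4)
0.65 0.2 -0.8 14.4 -0.0008; (|d|=14.4)
```

View pics/t8c.png

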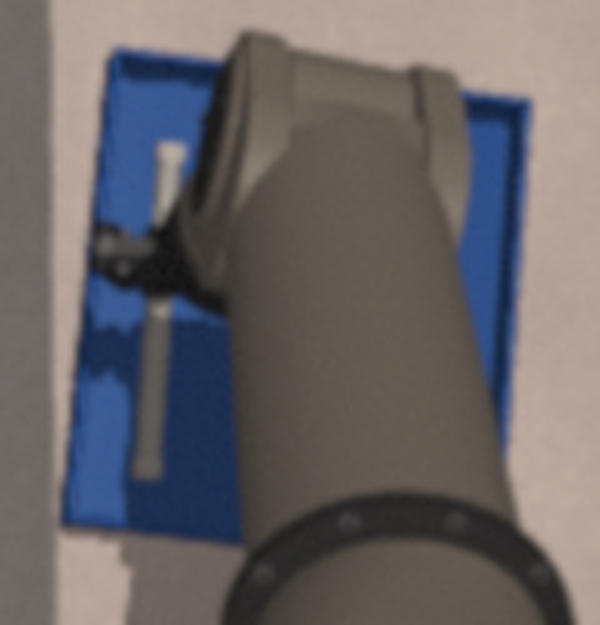

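Call:
{"op": "carry_out", "data": {"motion": "0.65 1 -3 16 0; 0.65 0 0 16 0; 0.65 0 0 16 0; 0.65 0 0 14 0; 0.65 0 0 8 0; 0.65 0 0 2 0; 1 0 0 0 0; 1 0 0 0 0", "newtons": 80}}

```text
clock: 18.6
tcp_pos: [0.5126, -0.188, 0.0067]
orientation: [3.138, -0.14, 0.001]
contact_force: [-0.7, -0.3, -0.7]
grip_width: 0.0104
```

Call:
{"op": "carry_out", "data": {"motion": "1 0 0 0 0; 1 0 0 -5 0; 1 0 0 -15 0; 1 0 0 -25 0; 1 0 0 -30 0; 1 0 0 -30 0; 1 0 0 -20 0; 1 0 0 0 0"}}

```text
clock: 19.6
tcp_pos: [0.5136, -0.1883, 0.1336]
orientation: [3.137, -0.14, 0.007]
contact_force: [-0.2, -0.0, -2.3]
grip_width: 0.0106
```

```bash
python3 -c "
from h import *
plan([(489,88.5,133,0.057,8)],1)"
```

```text
t19.60 tcp [ 513.6 -188.3  133.6] xdir yaw -0.0894 zax [ 0.0042 -0.0012 -1.    ] F [-0.2 -0.  -2.3] w 0.0106 j [ 0.31  0.39 -0.09  1.95  0.05  0.8  -1.46]
1 -6.2 -34.2 0.1 -0.0183; (|d|=34.7)
1 -5.5 -34.3 0.1 -0.0183; (|d|=34.7)
1 -4.9 -34.4 0.1 -0.0183; (|d|=34.7)
1 -4.3 -34.5 0.1 -0.0183; (|d|=34.7)
1 -3.6 -34.5 0.1 -0.0183; (|d|=34.7)
1 -3.0 -34.6 0.1 -0.0183; (|d|=34.7)
1 -2.4 -34.6 0.1 -0.0183; (|d|=34.7)
1 -1.7 -34.7 0.1 -0.0183; (|d|=34.7)
```

Call:
{"op": "carry_out", "data": {"motion": "1 -6 -34 0 -0.018; 1 -5 -34 0 -0.018; 1 -5 -34 0 -0.018; 1 -4 -34 0 -0.018; 1 -4 -35 0 -0.018; 1 -3 -35 0 -0.018; 1 -2 -35 0 -0.019; 1 -2 -35 0 -0.019"}}

```text
clock: 20.6
tcp_pos: [0.4877, 0.09, 0.1306]
orientation: [3.14, 0.09, -0.002]
contact_force: [-0.4, 1.0, -1.6]
grip_width: 0.0104
```

Call:
{"op": "carry_out", "data": {"motion": "1 0 0 8 0; 1 0 0 10 0; 1 0 0 12 0; 1 0 0 12 0; 1 0 0 10 0; 1 0 0 8 0; 1 0 0 3 0; 1 0 0 0 0"}}

```text
clock: 21.6
tcp_pos: [0.4885, 0.0891, 0.0682]
orientation: [3.14, 0.089, -0.0]
contact_force: [0.0, -0.3, -3.0]
grip_width: 0.0104
```

```bash
python3 -c "
from h import *
plan([(489,88.5,58.5,0.057,6)],1)
snap('side','s9');crop('s9','s9c',220,130,400,260,4)"
```

```text
t21.60 tcp [488.5  89.1  68.2] xdir yaw 0.0567 zax [-0. -0. -1.] F [ 0.  -0.3 -3. ] w 0.0104 j [-0.14  0.43 -0.2   2.1   0.14  0.63 -1.95]
1 0.1 0.1 1.6 -0.0000; (|d|=1.6)
1 0.1 0.1 1.6 -0.0000; (|d|=1.6)
1 0.1 0.1 1.6 -0.0000; (|d|=1.6)
1 0.1 0.1 1.6 -0.0000; (|d|=1.6)
1 0.1 0.1 1.6 -0.0000; (|d|=1.6)
1 0.1 0.1 1.6 -0.0000; (|d|=1.6)
```

View pics/s9c.png

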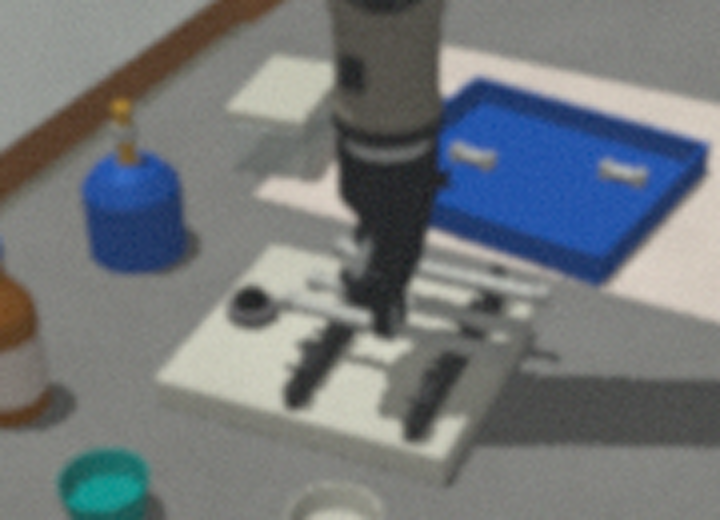

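Call:
{"op": "carry_out", "data": {"motion": "1 0 0 3 0; 1 0 0 3 0; 1 0 0 2 0; 1 0 0 1 0; 1 0 0 1 0; 1 0 0 0 0; 1 0 0 0 0; 1 0 0 0 0"}}

```text
clock: 22.65
tcp_pos: [0.4885, 0.0891, 0.0583]
orientation: [-3.14, -0.089, -0.0]
contact_force: [0.1, -0.4, -1.0]
grip_width: 0.0107
```

Call:
{"op": "carry_out", "data": {"motion": "0.8 0 0 0 0; 0.75 0 0 0 0; 0.7 0 0 0 0; 0.68 0 0 0 0; 0.68 0 0 -8 0; 0.68 0 0 -20 0; 0.68 0 0 -30 0; 0.68 0 0 -30 0"}}

```text
clock: 23.65
tcp_pos: [0.4884, 0.0891, 0.1477]
orientation: [-3.14, -0.089, -0.0]
contact_force: [0.3, 0.3, -0.3]
grip_width: 0.0275
```

```bash
python3 -c "
from h import *
plan([(627,71,150,0.057,4)],1)
snap('side','s10');crop('s10','s10c',220,130,400,260,4)"
```

```text
t23.65 tcp [488.4  89.1 147.7] xdir yaw 0.0569 zax [ 1.e-04  1.e-04 -1.e+00] F [ 0.3  0.3 -0.3] w 0.0275 j [-0.11  0.3  -0.23  2.04  0.09  0.8  -1.91]
1 34.3 6.5 -0.6 -0.0000; (|d|=34.9)
1 34.3 6.5 -0.6 -0.0000; (|d|=34.9)
1 34.3 6.5 -0.6 -0.0000; (|d|=34.9)
1 34.3 6.5 -0.6 -0.0000; (|d|=34.9)
```

View pics/s10c.png

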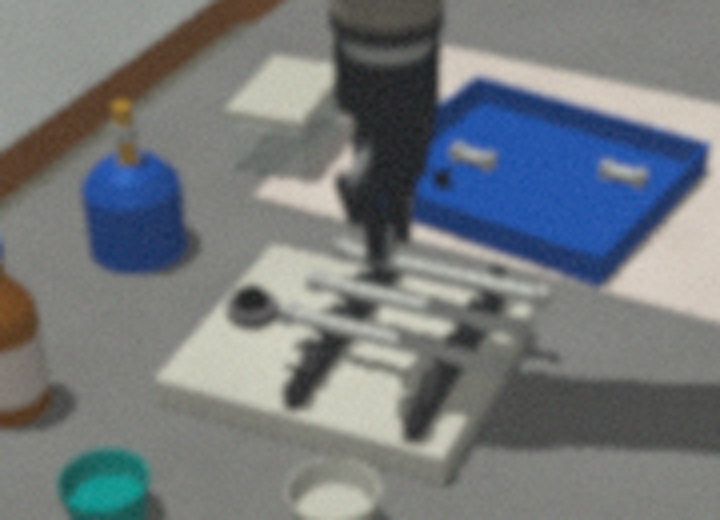

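Call:
{"op": "carry_out", "data": {"motion": "1 5 -35 -5 0; 1 5 -40 -5 0; 1 5 -40 -5 0; 1 5 -40 -5 0; 1 5 -40 -5 0; 1 5 -20 -5 0; 1 0 0 0 0; 1 0 0 0 0"}}

```text
clock: 24.7
tcp_pos: [0.5065, 0.3032, 0.1759]
orientation: [3.139, 0.086, -0.001]
contact_force: [0.5, -0.1, -0.5]
grip_width: 0.0003
```

```bash
python3 - <<'E'
from h import *
st()
snap('top','t11');crop('t11','t11c',155,120,345,250,4)
snap('side','s11');crop('s11','s11c',220,160,400,260,4)
E
```

```text
t24.70 tcp [506.5 303.2 175.9] xdir yaw 0.0548 zax [-4.0e-04 -1.8e-03 -1.0e+00] F [ 0.5 -0.1 -0.5] w 0.0003 j [-0.43  0.41 -0.28  1.8   0.14  0.95 -2.28]
```

View pics/t11c.png

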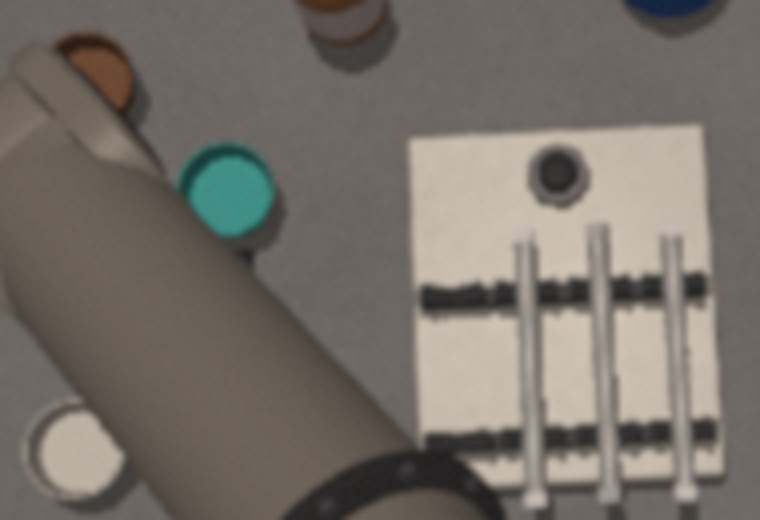

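View pics/s11c.png

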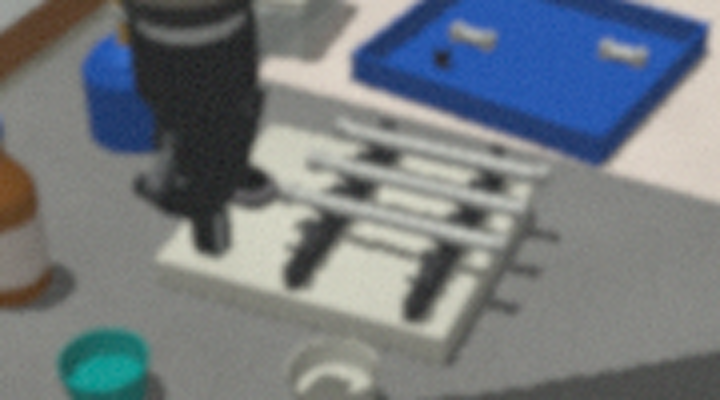

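```bash
python3 - <<'E'
from h import *
for (u1,v1,u2,v2) in [(525,230,536,498),(597,222,610,495),(671,233,686,492)]:
    A=pt('top',155+u1/4,120+v1/4,.062)*1000;B=pt('top',155+u2/4,120+v2/4,.062)*1000
    m=(A+B)/2; d=A-B; o=np.array([491,63.5]); c,s=np.cos(.057),np.sin(.057); e=m[:2]-o
    print(np.round(m,0),'len %.0f yaw %.3f'%(np.linalg.norm(d),np.arctan2(d[1],d[0])),'dryer xy',np.round([e[0]*c+e[1]*s,-e[0]*s+e[1]*c],1))
plan([(627,71,140,0.057,7)],1)
E
```

```text
[490.  86.  62.] len 183 yaw 0.059 dryer xy [-0.  22.9]
[494.  37.  62.] len 187 yaw 0.059 dryer xy [  1.6 -26.5]
[492. -14.  62.] len 177 yaw 0.062 dryer xy [ -3.6 -77. ]
t24.80 tcp [506.5 303.2 176. ] xdir yaw 0.0543 zax [-4.0e-04 -1.5e-03 -1.0e+00] F [-0.8 -0.3 -0.1] w 0.0002 j [-0.43  0.41 -0.28  1.8   0.14  0.95 -2.28]
1 15.4 34.1 5.1 -0.0004; (|d|=37.7)
1 15.4 34.1 5.1 -0.0004; (|d|=37.7)
1 15.4 34.1 5.1 -0.0004; (|d|=37.7)
1 15.3 34.1 5.1 -0.0004; (|d|=37.7)
1 15.3 34.1 5.1 -0.0004; (|d|=37.7)
1 15.3 34.1 5.1 -0.0004; (|d|=37.7)
1 15.3 34.1 5.1 -0.0004; (|d|=37.7)
```

All three shafts are seated: in dryer axes they are within 4 mm along and 2.5 mm across, with yaw about 0.06, matching the dryer. Next I press the button.

Call:
{"op": "carry_out", "data": {"motion": "1 15 34 5 0; 1 15 34 5 0; 1 15 34 5 0; 1 15 34 5 0; 1 15 34 5 0; 1 15 34 5 0; 1 16 34 5 0; 1 0 0 0 0"}}

```text
clock: 25.8
tcp_pos: [0.6261, 0.0677, 0.1406]
orientation: [3.138, 0.077, -0.001]
contact_force: [0.4, 1.0, -0.3]
grip_width: 0.0003
```

```bash
python3 -c "
from h import *
plan([(627,71,55,0.057,5)],1)
snap('side','s12');crop('s12','s12c',220,130,400,260,4)"
```

```text
t25.80 tcp [626.1  67.7 140.6] xdir yaw 0.0490 zax [-7.0e-04 -2.9e-03 -1.0e+00] F [ 0.4  1.  -0.3] w 0.0003 j [-0.06  0.51 -0.2   1.74  0.13  0.91 -1.83]
1 0.2 -0.7 17.1 -0.0016; (|d|=17.1)
1 0.2 -0.6 17.1 -0.0016; (|d|=17.1)
1 0.2 -0.6 17.1 -0.0016; (|d|=17.1)
1 0.2 -0.6 17.1 -0.0016; (|d|=17.1)
1 0.2 -0.6 17.1 -0.0016; (|d|=17.1)
```

View pics/s12c.png

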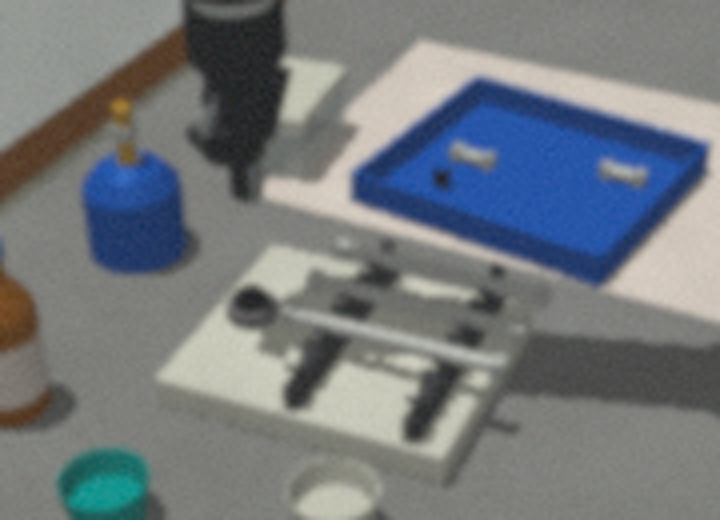

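Call:
{"op": "carry_out", "data": {"motion": "1 0 -2 18 0; 1 0 0 18 0; 1 0 0 18 0; 1 0 0 18 0; 1 0 0 14 0; 1 0 0 5 0; 1 0 0 3 0; 1 0 0 2 0"}}

```text
clock: 26.85
tcp_pos: [0.6252, 0.0758, 0.0459]
orientation: [3.14, 0.089, -0.001]
contact_force: [-6.3, -1.3, 17.9]
grip_width: -0.0
```

```bash
python3 -c "
from h import *
st()"
```

```text
t26.85 tcp [625.2  75.8  45.9] xdir yaw 0.0568 zax [-3.e-04 -1.e-04 -1.e+00] F [-6.3 -1.3 17.9] w -0.0000 j [-0.08  0.63 -0.19  1.79  0.16  0.74 -1.87]
```

Call:
{"op": "carry_out", "data": {"motion": "1 0 0 0 0; 1 0 0 0 0; 1 0 0 0 0; 1 0 0 0 0; 1 0 0 0 0; 1 0 0 0 0; 1 0 0 0 0; 1 0 0 0 0"}}

```text
clock: 27.85
tcp_pos: [0.6253, 0.0758, 0.0462]
orientation: [3.14, 0.089, 0.0]
contact_force: [-4.0, 0.0, 6.2]
grip_width: 0.0003
```

```bash
python3 -c "
from h import *
st()
snap('side','s13');crop('s13','s13c',220,160,320,230,7)"
```

```text
t27.85 tcp [625.3  75.8  46.2] xdir yaw 0.0567 zax [ 1.e-04 -1.e-04 -1.e+00] F [-4.   0.   6.2] w 0.0003 j [-0.08  0.63 -0.19  1.79  0.16  0.74 -1.87]
```

View pics/s13c.png

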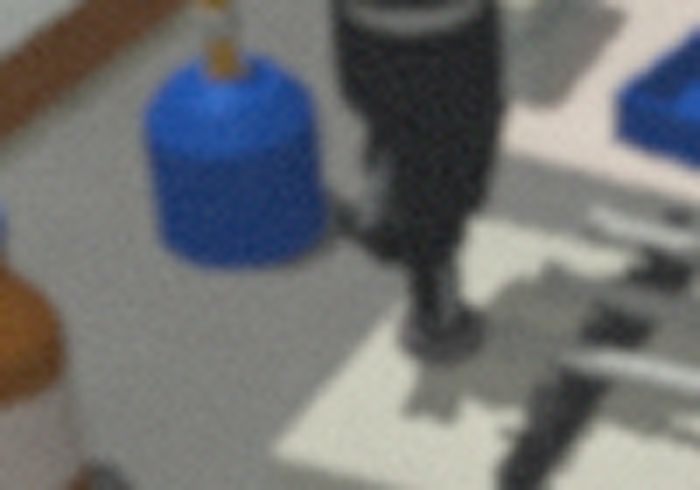

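Call:
{"op": "carry_out", "data": {"motion": "1 0 0 -8 0; 1 1 4 0 0; 1 0 0 0 0; 1 0 0 0 0; 1 0 0 6 0; 1 0 0 2 0; 1 0 0 1 0; 1 0 0 0 0"}}

```text
clock: 28.9
tcp_pos: [0.6272, 0.0719, 0.0459]
orientation: [3.14, 0.089, 0.001]
contact_force: [-4.2, -1.3, 16.0]
grip_width: -0.0001
```

Call:
{"op": "carry_out", "data": {"motion": "1 0 0 0 0; 1 0 0 1 0; 1 0 0 0 0; 1 0 0 0 0; 1 0 0 0 0; 1 0 0 0 0; 1 0 0 0 0; 1 0 0 0 0"}}

```text
clock: 29.9
tcp_pos: [0.6272, 0.0719, 0.0458]
orientation: [3.14, 0.089, 0.002]
contact_force: [-7.0, -1.9, 22.1]
grip_width: 0.0001
```

Call:
{"op": "carry_out", "data": {"motion": "1 0 0 -4 0; 1 0 0 -4 0; 1 0 0 0 0; 1 0 0 0 0; 1 0 0 0 0; 1 0 0 0 0; 1 0 0 0 0; 1 0 0 0 0"}}

```text
clock: 30.9
tcp_pos: [0.6267, 0.0719, 0.0513]
orientation: [-3.14, -0.089, -0.0]
contact_force: [2.1, -0.4, 2.1]
grip_width: 0.0002
```

Call:
{"op": "carry_out", "data": {"motion": "1 0 0 2 0; 1 0 0 1 0; 1 0 0 0 0; 1 0 0 0 0; 1 0 0 0 0; 1 0 0 0 0; 1 0 0 0 0; 1 0 0 0 0"}}

```text
clock: 31.9
tcp_pos: [0.6267, 0.0719, 0.0483]
orientation: [-3.14, -0.089, -0.0]
contact_force: [1.3, -0.3, 3.3]
grip_width: 0.0002
```

Call:
{"op": "carry_out", "data": {"motion": "1 0 0 1 0; 1 0 0 1 0; 1 0 0 0 0; 1 0 0 0 0; 1 0 0 0 0; 1 0 0 0 0; 1 0 0 0 0; 1 0 0 0 0"}}

```text
clock: 32.9
tcp_pos: [0.6267, 0.0719, 0.0463]
orientation: [-3.14, -0.089, -0.0]
contact_force: [1.4, 1.0, 4.4]
grip_width: -0.0001
```

The slow probe shows the spring force starting near TCP z 51 and rising to about 4.4 N at 46.3. There is a hard stop at 45.9 mm, where I pressed with 16–22 N, so the button went fully down. The fingertips therefore reach about 4 mm past the TCP. Now the cups.

Call:
{"op": "carry_out", "data": {"motion": "1 0 0 -10 0; 1 0 0 -25 0; 1 0 0 -30 0; 1 0 0 -30 0; 1 0 0 -25 0; 0.5 0 0 0 0; 0 0 0 0 0; 0 0 0 0 0"}}

```text
clock: 33.9
tcp_pos: [0.6256, 0.0715, 0.1648]
orientation: [3.14, 0.089, -0.004]
contact_force: [-0.2, 0.5, -0.6]
grip_width: 0.0543
```

```bash
cat >> h.py <<'E'
def cups(f):
    a=cv2.imread(f'pics/{f}.png'); hsv=cv2.cvtColor(a,cv2.COLOR_BGR2HSV)
    w=cv2.inRange(hsv,(0,0,140),(180,60,255)); w[:,250:]=0;w[:120]=0;w[320:]=0
    n,l,s,ce=cv2.connectedComponentsWithStats(w)
    for i in range(1,n):
        if s[i,4]>40: print('cup',s[i],np.round(ce[i],1),np.round(pt('top',*ce[i],0.018)*1000,1))
E
python3 - <<'E'
from h import *
st()
snap('top','t14');cups('t14')
snap('side','s14')
crop('t14','t14c',140,100,345,270,3)
for u,v in [(177,141),(211.5,168)]: print(np.round(pt('top',u,v,.02)*1000))
E
```

```text
t33.90 tcp [625.6  71.5 164.8] xdir yaw 0.0568 zax [-2.7e-03 -6.0e-04 -1.0e+00] F [-0.2  0.5 -0.6] w 0.0543 j [-0.06  0.48 -0.21  1.72  0.12  0.96 -1.83]
cup [161 171  20  20 312] [170.7 180.1] [579.  416.3  18. ]
cup [223 213  21  21 334] [233.2 223.4] [458.9 237.6  18. ]
cup [165 223  21  21 339] [175.1 232.7] [431.4 395.4  18. ]
[692. 405.  20.]
[615. 304.  20.]
```

View pics/t14c.png

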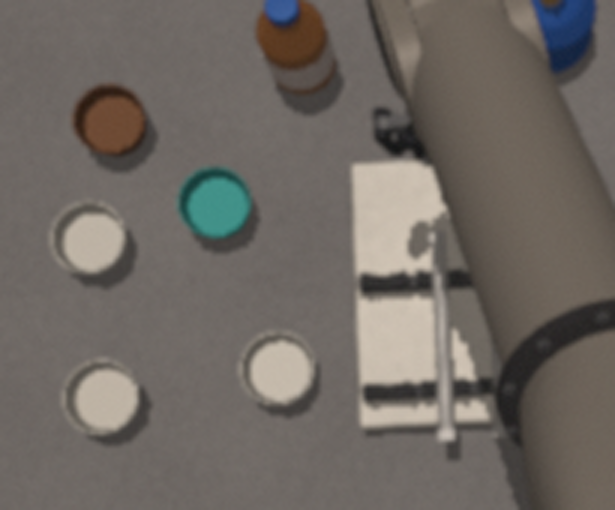

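View pics/s14.png

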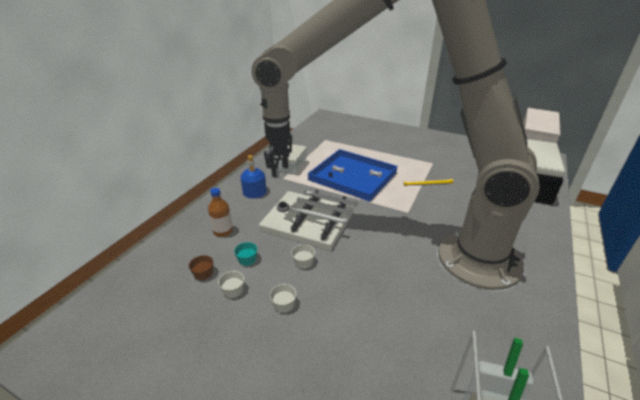

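One cup was knocked: its white disc is now at px (233,223), which is (459,238) mm. The others are still at (579,416) and (431,395). I stack onto the cup at (431,395), moving the knocked cup first.

```bash
python3 -c "
from h import *
plan([(459,238,110,0.057,7)],0)"
```

```text
t34.00 tcp [626.   71.7 165.2] xdir yaw 0.0569 zax [-2.e-03 -4.e-04 -1.e+00] F [-0.4 -1.4  0.3] w 0.0689 j [-0.06  0.48 -0.21  1.72  0.12  0.96 -1.83]
0 -22.5 -25.1 7.9 -0.0000; (|d|=34.6)
0 -22.5 -25.1 7.9 -0.0000; (|d|=34.6)
0 -22.5 -25.1 7.9 -0.0000; (|d|=34.6)
0 -22.5 -25.1 7.9 -0.0000; (|d|=34.6)
0 -22.5 -25.1 7.9 -0.0000; (|d|=34.6)
0 -22.5 -25.1 7.9 -0.0000; (|d|=34.6)
0 -22.5 -25.1 7.9 -0.0000; (|d|=34.6)
```

Call:
{"op": "carry_out", "data": {"motion": "0 -22 -25 3 0; 0 -22 -25 5 0; 0 -22 -25 8 0; 0 -23 -25 10 0; 0 -23 -25 10 0; 0 -23 -25 10 0; 0 -22 -25 8 0; 0 0 0 0 0"}}

```text
clock: 35.0
tcp_pos: [0.4574, 0.2396, 0.1114]
orientation: [3.14, 0.097, -0.004]
contact_force: [0.3, -0.8, -0.7]
grip_width: 0.0853
```

```bash
python3 -c "
from h import *
plan([(459,238,22,0.057,6)],0)
snap('side','s15');crop('s15','s15c',240,190,370,300,5)"
```

```text
t35.00 tcp [457.4 239.6 111.4] xdir yaw 0.0618 zax [-2.5e-03 -2.0e-04 -1.0e+00] F [ 0.3 -0.8 -0.7] w 0.0853 j [-0.37  0.39 -0.28  2.02  0.15  0.75 -2.25]
0 0.2 0.3 14.9 0.0008; (|d|=14.9)
0 0.2 0.3 14.9 0.0008; (|d|=14.9)
0 0.2 0.3 14.9 0.0008; (|d|=14.9)
0 0.2 0.3 14.9 0.0008; (|d|=14.9)
0 0.2 0.3 14.9 0.0008; (|d|=14.9)
0 0.2 0.3 14.9 0.0008; (|d|=14.9)
```

View pics/s15c.png

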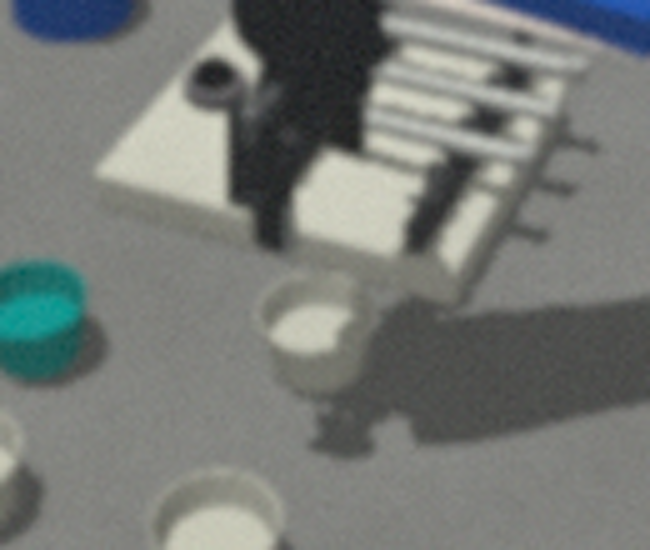

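The knocked cup stands upright below the open fingers. I lower around it and close gently.

Call:
{"op": "carry_out", "data": {"motion": "0 0 0 18 0; 0 0 1 18 0; 0 0 0 18 0; 0 0 0 16 0; 0 0 0 10 0; 0 0 0 6 0; 0 0 0 2 0; 0 0 0 0 0", "newtons": 30}}

```text
clock: 36.05
tcp_pos: [0.4602, 0.2368, 0.0245]
orientation: [-3.14, -0.089, -0.001]
contact_force: [0.7, -0.2, -0.2]
grip_width: 0.0858
```

Call:
{"op": "carry_out", "data": {"motion": "0.1 0 0 0 0; 0.15 0 0 0 0; 0.2 0 0 0 0; 0.3 0 0 0 0; 0.4 0 0 0 0; 0.4 0 0 0 0; 0.4 0 0 0 0; 0.4 0 0 0 0"}}

```text
clock: 37.05
tcp_pos: [0.4604, 0.2372, 0.0253]
orientation: [-3.14, -0.09, -0.002]
contact_force: [-2.9, -0.2, 10.7]
grip_width: 0.0653
```

```bash
python3 -c "
from h import *
st()
snap('side','s16');crop('s16','s16c',240,190,370,300,5)"
```

```text
t37.05 tcp [460.4 237.2  25.3] xdir yaw 0.0573 zax [ 1.e-03  6.e-04 -1.e+00] F [-2.9 -0.2 10.7] w 0.0653 j [-0.41  0.53 -0.23  2.06  0.22  0.57 -2.31]
```

View pics/s16c.png

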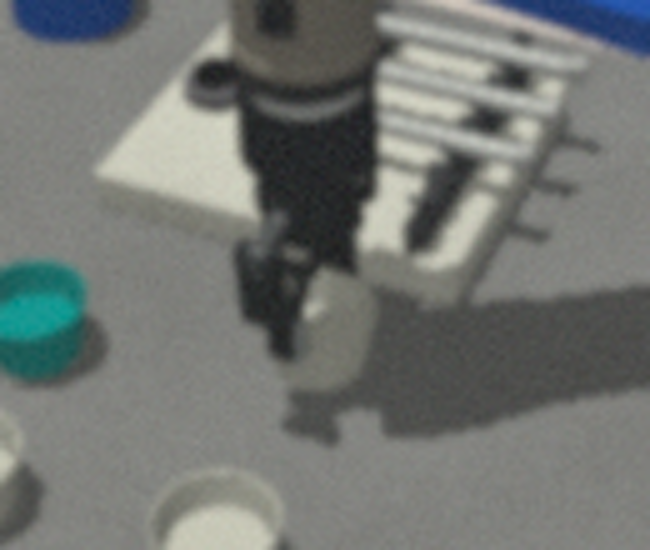

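Call:
{"op": "carry_out", "data": {"motion": "0.4 0 0 -2 0; 0.4 0 0 -4 0; 0.4 0 0 -8 0; 0.4 0 0 -15 0; 0.4 0 0 -15 0; 0.4 0 0 -16 0; 0.4 0 0 0 0; 0.4 0 0 0 0"}}

```text
clock: 38.1
tcp_pos: [0.4599, 0.2365, 0.0843]
orientation: [3.14, 0.089, -0.0]
contact_force: [-0.8, -1.1, -1.0]
grip_width: 0.0653
```

```bash
python3 -c "
from h import *
plan([(431.4,395.4,85,0.057,6)],0)
snap('side','s17');crop('s17','s17c',240,190,370,300,5)
snap('top','t17');cups('t17')"
```

```text
t38.10 tcp [459.9 236.5  84.3] xdir yaw 0.0567 zax [-0.e+00 -1.e-04 -1.e+00] F [-0.8 -1.1 -1. ] w 0.0653 j [-0.38  0.43 -0.27  2.04  0.17  0.69 -2.27]
0 -3.2 -26.7 -0.1 -0.0001; (|d|=26.9)
0 -3.2 -26.7 -0.1 -0.0001; (|d|=26.9)
0 -3.2 -26.7 -0.1 -0.0001; (|d|=26.9)
0 -3.2 -26.7 -0.1 -0.0001; (|d|=26.9)
0 -3.2 -26.7 -0.1 -0.0001; (|d|=26.9)
0 -3.2 -26.7 -0.1 -0.0001; (|d|=26.9)
cup [161 171  20  20 309] [170.7 180.1] [579.  416.3  18. ]
cup [165 223  21  21 337] [175.1 232.7] [431.5 395.4  18. ]
```

View pics/s17c.png

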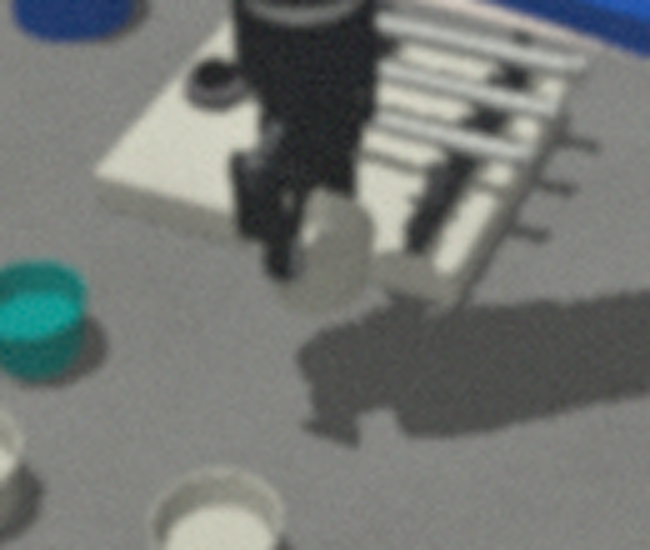

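Call:
{"op": "carry_out", "data": {"motion": "0.4 -3 -26 0 0; 0.4 -3 -27 0 0; 0.4 -3 -27 0 0; 0.4 -3 -27 0 0; 0.4 -3 -27 0 0; 0.4 -3 -26 0 0; 0.4 0 0 0 0; 0.4 0 0 0 0"}}

```text
clock: 39.2
tcp_pos: [0.4329, 0.3943, 0.0836]
orientation: [3.139, 0.089, -0.001]
contact_force: [-0.2, 0.1, -1.3]
grip_width: 0.0647
```

```bash
python3 -c "
from h import *
plan([(432.6,395.4,46,0.057,6)],0.4)
snap('side','s18');crop('s18','s18c',210,210,370,330,5)"
```

```text
t39.20 tcp [432.9 394.3  83.6] xdir yaw 0.0565 zax [-8.0e-04 -1.6e-03 -1.0e+00] F [-0.2  0.1 -1.3] w 0.0647 j [-0.64  0.53 -0.27  1.88  0.2   0.77 -2.53]
0.4 -0.0 -0.2 6.3 -0.0001; (|d|=6.3)
0.4 -0.0 -0.2 6.3 -0.0001; (|d|=6.3)
0.4 -0.0 -0.2 6.3 -0.0001; (|d|=6.3)
0.4 -0.0 -0.2 6.3 -0.0001; (|d|=6.3)
0.4 -0.0 -0.2 6.3 -0.0001; (|d|=6.3)
0.4 -0.0 -0.2 6.3 -0.0001; (|d|=6.3)
```

View pics/s18c.png

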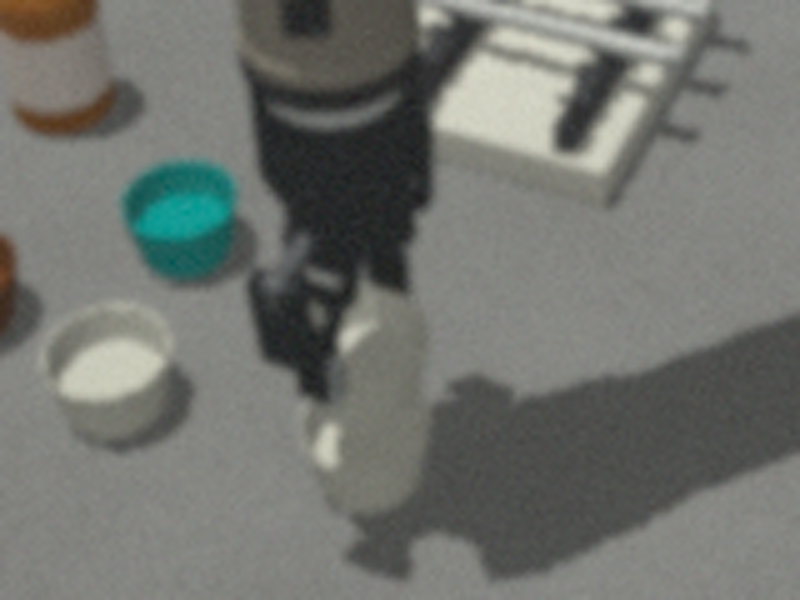

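Call:
{"op": "carry_out", "data": {"motion": "0.4 0 -1 8 0; 0.4 0 0 8 0; 0.4 0 0 8 0; 0.4 0 0 6 0; 0.4 0 0 4 0; 0.4 0 0 2 0; 0.4 0 0 0 0; 0.4 0 0 0 0"}}

```text
clock: 40.25
tcp_pos: [0.4331, 0.3966, 0.0485]
orientation: [-3.14, -0.089, -0.001]
contact_force: [-1.1, 1.0, -1.1]
grip_width: 0.0649
```

Call:
{"op": "carry_out", "data": {"motion": "0.4 0 0 1 0; 0.4 0 0 1 0; 0.4 0 0 0 0; 0.4 0 0 0 0; 0.4 0 0 0 0; 0.4 0 0 0 0; 0.4 0 0 0 0; 0.4 0 0 0 0"}}

```text
clock: 41.25
tcp_pos: [0.433, 0.3964, 0.0463]
orientation: [-3.14, -0.089, -0.0]
contact_force: [0.2, 0.5, -1.0]
grip_width: 0.0649
```

Call:
{"op": "carry_out", "data": {"motion": "0.4 0 0 1 0; 0.4 0 0 1 0; 0.4 0 0 0 0; 0.4 0 0 0 0; 0.4 0 0 0 0; 0.4 0 0 0 0; 0.4 0 0 0 0; 0.4 0 0 0 0"}}

```text
clock: 42.25
tcp_pos: [0.433, 0.3964, 0.0443]
orientation: [-3.14, -0.089, -0.0]
contact_force: [-0.2, 1.8, -0.2]
grip_width: 0.0649
```

Call:
{"op": "carry_out", "data": {"motion": "0.4 0 0 1 0; 0.4 0 0 0 0; 0.4 0 0 0 0; 0.4 0 0 0 0; 0.4 0 0 0 0; 0.4 0 0 0 0; 0.4 0 0 0 0; 0.4 0 0 0 0"}}

```text
clock: 43.25
tcp_pos: [0.4329, 0.3969, 0.0436]
orientation: [-3.14, -0.089, -0.0]
contact_force: [-2.1, 1.8, 4.9]
grip_width: 0.0653
```

Contact comes at TCP z 43.6, where a fully nested cup should sit (25 + 18). I release.

Call:
{"op": "carry_out", "data": {"motion": "0.2 0 0 0 0; 0.1 0 0 0 0; 0 0 0 0 0; 0 0 0 0 0; 0 0 0 -10 0; 0 0 0 -20 0; 0 0 0 -30 0; 0 0 0 -20 0"}}

```text
clock: 44.25
tcp_pos: [0.4336, 0.3971, 0.1263]
orientation: [-3.138, -0.089, -0.003]
contact_force: [-0.7, 0.4, 0.5]
grip_width: 0.0852
```

```bash
python3 -c "
from h import *
plan([(579,416,120,0.057,6)],0)
snap('side','s19');crop('s19','s19c',210,210,370,330,5)"
```

```text
t44.25 tcp [433.6 397.1 126.3] xdir yaw 0.0568 zax [ 0.0021  0.0021 -1.    ] F [-0.7  0.4  0.5] w 0.0852 j [-0.63  0.47 -0.29  1.85  0.17  0.84 -2.51]
0 24.4 -1.8 1.1 -0.0000; (|d|=24.5)
0 24.4 -1.8 1.1 -0.0000; (|d|=24.5)
0 24.4 -1.8 1.1 -0.0000; (|d|=24.5)
0 24.4 -1.8 1.1 -0.0000; (|d|=24.5)
0 24.4 -1.8 1.1 -0.0000; (|d|=24.5)
0 24.4 -1.8 1.1 -0.0000; (|d|=24.5)
```

View pics/s19c.png

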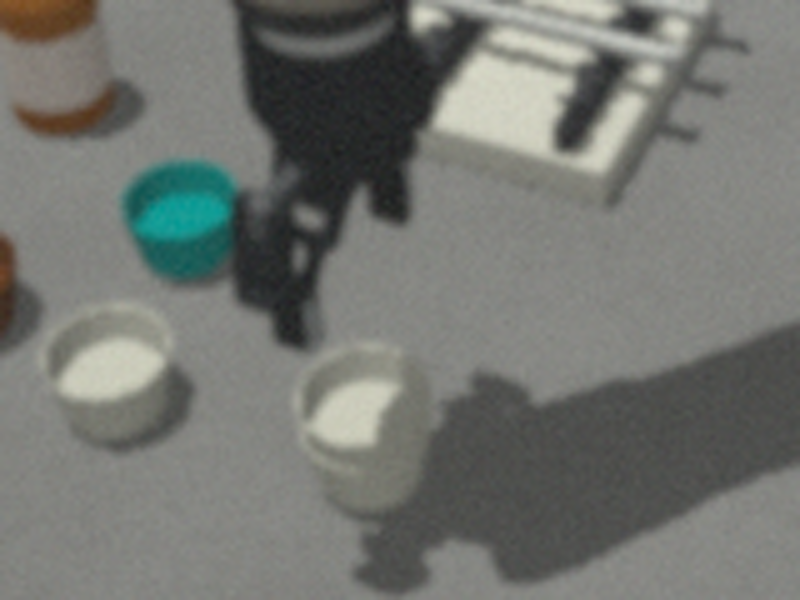

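The second cup sits level in the first (side px about 283,288). Next is the last cup, at (579,416).

Call:
{"op": "carry_out", "data": {"motion": "0 24 -2 0 0; 0 24 -2 0 0; 0 25 -2 0 0; 0 25 -2 0 0; 0 24 -2 0 0; 0 24 -1 3 0; 0 0 0 10 0; 0 0 0 0 0"}}

```text
clock: 45.3
tcp_pos: [0.5765, 0.4153, 0.1093]
orientation: [3.139, 0.09, -0.004]
contact_force: [-0.4, 0.5, 0.4]
grip_width: 0.0853
```

```bash
python3 -c "
from h import *
plan([(579.5,416,24,0.057,6)],0)
snap('side','s20');crop('s20','s20c',180,190,340,330,4)
snap('top','t20');cups('t20')"
```

```text
t45.30 tcp [576.5 415.3 109.3] xdir yaw 0.0573 zax [-0.0023 -0.0012 -1.    ] F [-0.4  0.5  0.4] w 0.0853 j [-0.55  0.67 -0.25  1.54  0.18  0.96 -2.36]
0 0.5 -0.1 14.2 0.0000; (|d|=14.2)
0 0.5 -0.1 14.2 0.0000; (|d|=14.2)
0 0.5 -0.1 14.2 0.0000; (|d|=14.2)
0 0.5 -0.1 14.2 0.0000; (|d|=14.2)
0 0.5 -0.1 14.2 0.0000; (|d|=14.2)
0 0.5 -0.1 14.2 0.0000; (|d|=14.2)
cup [163 230  15  13  80] [168.7 237.1] [419.1 412.   18. ]
cup [207 267  19  17  67] [215.1 276. ] [314.9 280.7  18. ]
cup [194 285  11  11  59] [198.7 289.6] [278.4 323.2  18. ]
```

View pics/s20c.png

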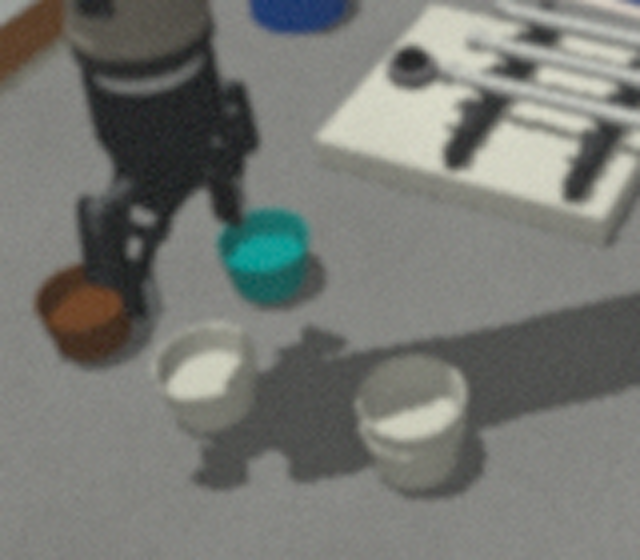

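Call:
{"op": "carry_out", "data": {"motion": "0 1 0 18 0; 0 1 0 18 0; 0 0 0 18 0; 0 0 0 16 0; 0 0 0 8 0; 0 0 0 5 0; 0 0 0 1 0; 0 0 0 0 0"}}

```text
clock: 46.4
tcp_pos: [0.5804, 0.416, 0.0268]
orientation: [-3.14, -0.089, -0.001]
contact_force: [-0.1, 0.4, 0.3]
grip_width: 0.0854
```

Call:
{"op": "carry_out", "data": {"motion": "0.1 0 0 0 0; 0.15 0 0 0 0; 0.2 0 0 0 0; 0.3 0 0 0 0; 0.4 0 0 0 0; 0.4 0 0 0 0; 0.4 0 0 0 0; 0.4 0 0 0 0", "newtons": 30}}

```text
clock: 47.4
tcp_pos: [0.5803, 0.4161, 0.0276]
orientation: [-3.14, -0.089, -0.001]
contact_force: [-2.4, -1.0, 8.5]
grip_width: 0.0657
```

```bash
python3 -c "
from h import *
st()
snap('side','s21');crop('s21','s21c',180,190,340,330,4)"
```

```text
t47.40 tcp [580.3 416.1  27.6] xdir yaw 0.0569 zax [ 7.e-04  5.e-04 -1.e+00] F [-2.4 -1.   8.5] w 0.0657 j [-0.56  0.76 -0.23  1.57  0.21  0.83 -2.38]
```

View pics/s21c.png

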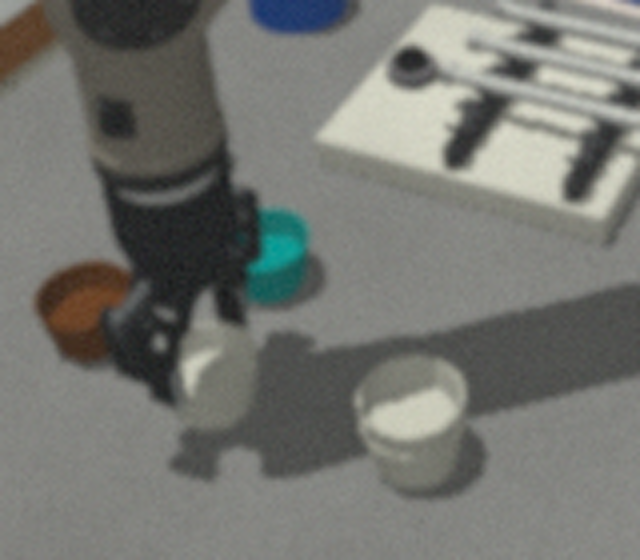

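Call:
{"op": "carry_out", "data": {"motion": "0.4 0 0 -2 0; 0.4 0 0 -4 0; 0.4 0 0 -8 0; 0.4 0 0 -16 0; 0.4 0 0 -20 0; 0.4 0 0 -20 0; 0.4 0 0 -14 0; 0.4 0 0 0 0"}}

```text
clock: 48.45
tcp_pos: [0.5809, 0.4164, 0.1122]
orientation: [-3.139, -0.089, -0.004]
contact_force: [0.4, -0.8, -1.3]
grip_width: 0.0655
```

```bash
python3 -c "
from h import *
plan([(432.8,396,110,0.057,6)],0.4)"
```

```text
t48.45 tcp [580.9 416.4 112.2] xdir yaw 0.0567 zax [ 0.0023  0.0019 -1.    ] F [ 0.4 -0.8 -1.3] w 0.0655 j [-0.55  0.67 -0.25  1.53  0.18  0.96 -2.36]
0.4 -24.8 2.0 0.4 -0.0001; (|d|=24.9)
0.4 -24.8 2.0 0.4 -0.0001; (|d|=24.9)
0.4 -24.8 2.0 0.4 -0.0001; (|d|=24.9)
0.4 -24.8 2.0 0.4 -0.0001; (|d|=24.9)
0.4 -24.8 2.0 0.4 -0.0001; (|d|=24.9)
0.4 -24.8 2.0 0.4 -0.0001; (|d|=24.9)
```

Call:
{"op": "carry_out", "data": {"motion": "0.4 -24 2 0 0; 0.4 -25 2 0 0; 0.4 -25 2 0 0; 0.4 -25 2 0 0; 0.4 -25 2 0 0; 0.4 -24 2 0 0; 0.4 0 0 0 0; 0.4 0 0 0 0"}}

```text
clock: 49.45
tcp_pos: [0.4338, 0.3952, 0.1101]
orientation: [3.14, 0.088, 0.001]
contact_force: [0.0, -0.2, -1.3]
grip_width: 0.0653
```

```bash
python3 -c "
from h import *
plan([(432.8,396,66,0.057,6)],0.4)
snap('side','s22');crop('s22','s22c',210,210,370,330,5)"
```

```text
t49.45 tcp [433.8 395.2 110.1] xdir yaw 0.0563 zax [ 4.e-04 -2.e-04 -1.e+00] F [ 0.  -0.2 -1.3] w 0.0653 j [-0.63  0.49 -0.28  1.86  0.18  0.82 -2.52]
0.4 -0.2 -0.1 7.4 -0.0001; (|d|=7.4)
0.4 -0.2 -0.1 7.4 -0.0001; (|d|=7.4)
0.4 -0.2 -0.1 7.4 -0.0001; (|d|=7.4)
0.4 -0.2 -0.1 7.4 -0.0001; (|d|=7.4)
0.4 -0.2 -0.1 7.4 -0.0001; (|d|=7.4)
0.4 -0.2 -0.1 7.4 -0.0001; (|d|=7.4)
```

View pics/s22c.png

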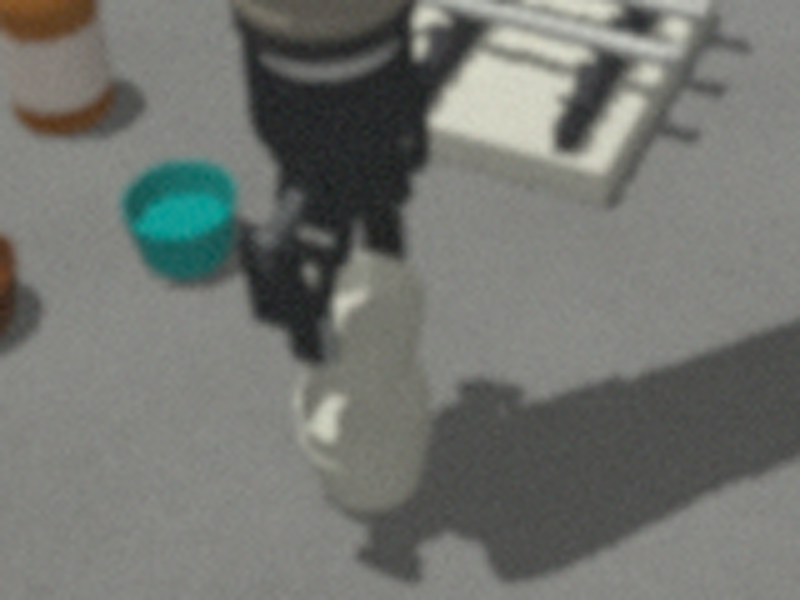

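Call:
{"op": "carry_out", "data": {"motion": "0.4 -1 0 8 0; 0.4 0 0 9 0; 0.4 0 0 9 0; 0.4 0 0 8 0; 0.4 0 0 6 0; 0.4 0 0 3 0; 0.4 0 0 0 0; 0.4 0 0 0 0"}}

```text
clock: 50.5
tcp_pos: [0.4321, 0.3955, 0.0675]
orientation: [-3.14, -0.089, -0.0]
contact_force: [0.3, -0.1, -1.3]
grip_width: 0.0652
```

Call:
{"op": "carry_out", "data": {"motion": "0.4 0 0 1 0; 0.4 0 0 1 0; 0.4 0 0 0 0; 0.4 0 0 0 0; 0.4 0 0 0 0; 0.4 0 0 0 0; 0.4 0 0 0 0; 0.4 0 0 0 0"}}

```text
clock: 51.5
tcp_pos: [0.432, 0.3954, 0.0653]
orientation: [-3.14, -0.089, -0.0]
contact_force: [1.7, 0.2, -0.5]
grip_width: 0.0655
```

Call:
{"op": "carry_out", "data": {"motion": "0.4 0 0 1 0; 0.4 0 0 0 0; 0.4 0 0 0 0; 0.4 0 0 0 0; 0.4 0 0 0 0; 0.4 0 0 0 0; 0.4 0 0 0 0; 0.4 0 0 0 0"}}

```text
clock: 52.5
tcp_pos: [0.432, 0.3954, 0.0643]
orientation: [-3.14, -0.089, -0.0]
contact_force: [1.2, 0.3, 0.4]
grip_width: 0.0651
```

Call:
{"op": "carry_out", "data": {"motion": "0.4 0 0 1 0; 0.4 0 0 0.5 0; 0.4 0 0 0 0; 0.4 0 0 0 0; 0.4 0 0 0 0; 0.4 0 0 0 0; 0.4 0 0 0 0; 0.4 0 0 0 0"}}

```text
clock: 53.5
tcp_pos: [0.4328, 0.3958, 0.0637]
orientation: [-3.139, -0.089, -0.002]
contact_force: [1.9, 0.6, 6.3]
grip_width: 0.0656
```

Firm contact at TCP z 63.7, against about 63.5 expected for a cup fully home. I release and back off.

Call:
{"op": "carry_out", "data": {"motion": "0.2 0 0 0 0; 0.1 0 0 0 0; 0 0 0 0 0; 0 0 0 0 0; 0 0 0 -10 0; 0 0 0 -20 0; 0 0 0 -30 0; 0 0 0 -30 0"}}

```text
clock: 54.5
tcp_pos: [0.432, 0.3953, 0.1543]
orientation: [-3.14, -0.089, -0.0]
contact_force: [-0.2, 0.7, 0.3]
grip_width: 0.0854
```

Call:
{"op": "carry_out", "data": {"motion": "0 10 30 -5 0; 0 15 40 -5 0; 0 15 40 -5 0; 0 15 40 -5 0; 0 15 40 -5 0; 0 15 40 -5 0; 0 10 40 -5 0; 0 0 40 0 0"}}

```text
clock: 55.5
tcp_pos: [0.5455, 0.09, 0.189]
orientation: [-3.14, -0.089, -0.003]
contact_force: [-0.7, 0.8, 0.1]
grip_width: 0.0857
```

Call:
{"op": "carry_out", "data": {"motion": "0 0 45 0 0; 0 0 45 0 0; 0 0 45 0 0; 0 0 45 0 0; 0 0 45 0 0; 0 0 45 0 0; 0 0 0 0 0; 0 0 0 0 0"}}

```text
clock: 56.5
tcp_pos: [0.5598, -0.1776, 0.1882]
orientation: [-3.14, -0.09, -0.001]
contact_force: [0.3, 0.6, -0.1]
grip_width: 0.0853
```

```bash
python3 -c "
from h import *
st()
snap('side','s23');crop('s23','s23c',180,170,390,330,3.8)
snap('top','t23');crop('t23','t23c',140,100,345,270,3.8);cups('t23')"
```

```text
t56.50 tcp [ 559.8 -177.6  188.2] xdir yaw 0.0571 zax [ 4.e-04  7.e-04 -1.e+00] F [ 0.3  0.6 -0.1] w 0.0853 j [ 0.27  0.38 -0.09  1.81  0.04  0.95 -1.35]
cup [162 221  22  22 373] [172.5 231.2] [435.5 402.7  18. ]
```

View pics/s23c.png

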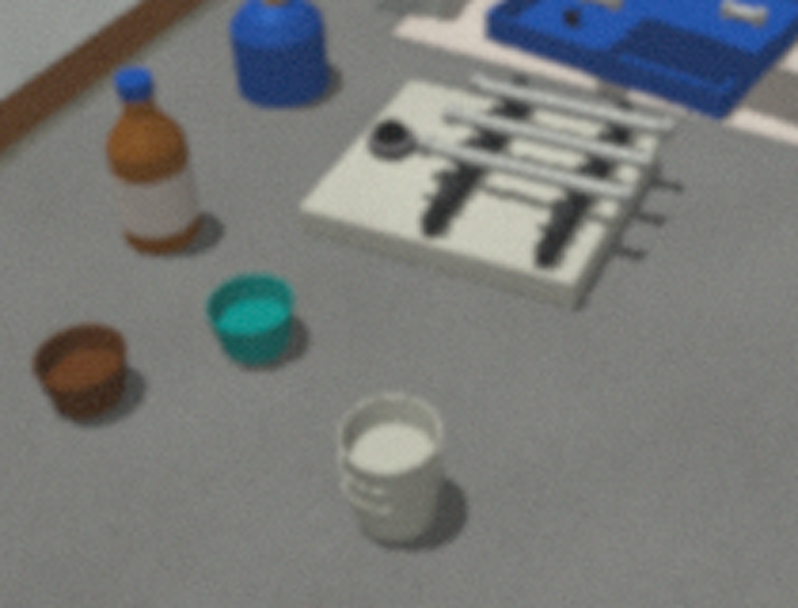

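View pics/t23c.png

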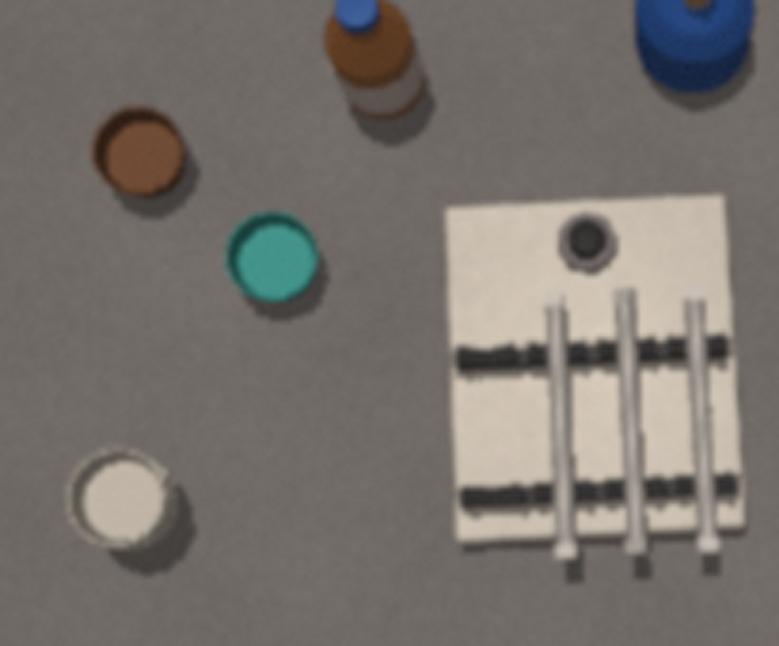

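View pics/t23.png

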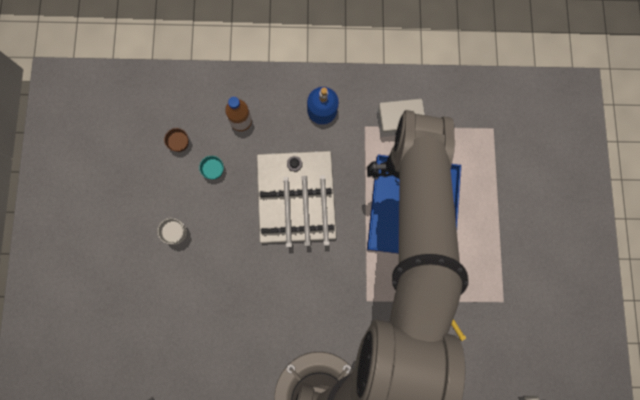

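```bash
python3 - <<'E'
from h import *
print(np.round(pt('top',172.5,231.2,.054)*1000,1))
a=cv2.imread('pics/s23.png')[265:320,260:305]; a=cv2.resize(a,None,fx=12,fy=12,interpolation=cv2.INTER_CUBIC); b=a.copy()
c=np.array([431.5,395.5])/1000
for k,z in enumerate([0.040,0.058,0.076]):
    P=[px('side',[c[0]+.034*np.cos(t),c[1]+.034*np.sin(t),z]) for t in np.linspace(0,2*np.pi,60)]
    P=np.array([[(u-260+.5)*12,(v-265+.5)*12] for u,v in P],int); cv2.polylines(b,[P],True,[(0,0,255),(0,200,0),(255,0,0)][k],1)
cv2.imwrite('pics/stk.png',cv2.resize(np.hstack([a,b]),None,fx=.72,fy=.72))
E
```

```text
[431.6 393.3  54. ]
```

View pics/stk.png

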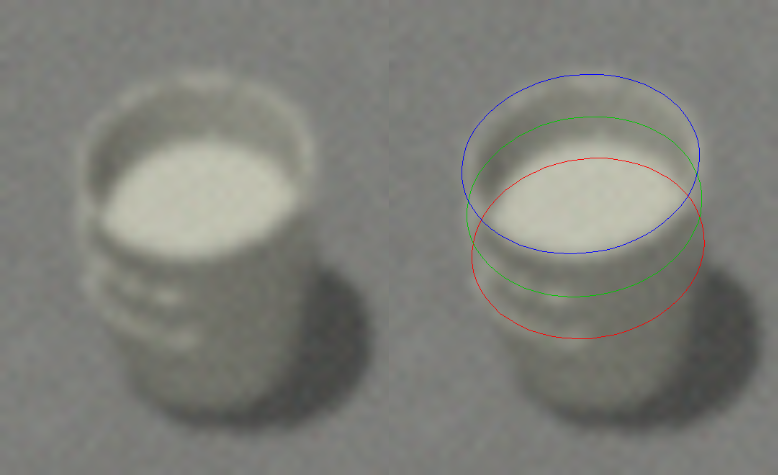

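The stack is right: the three rims fall on the outlines expected for full nesting, and the top cup lies within about 2 mm of the base axis. My press came to rest about 4 mm higher than I expected. With time in hand, I'll probe the button again using averaged force readings.

```bash
python3 -c "
from h import *
plan([(627,71.5,100,0.057,8)],1)"
```

```text
t56.60 tcp [ 560.  -176.6  188.1] xdir yaw 0.0591 zax [ 3.e-04  8.e-04 -1.e+00] F [-0.1 -0.2 -0.7] w 0.0857 j [ 0.27  0.38 -0.09  1.81  0.04  0.95 -1.35]
1 10.2 -30.5 11.0 0.0003; (|d|=34.0)
1 10.2 -30.5 11.0 0.0003; (|d|=34.0)
1 10.2 -30.5 11.0 0.0003; (|d|=34.0)
1 10.2 -30.5 11.0 0.0003; (|d|=34.0)
1 10.2 -30.5 11.0 0.0003; (|d|=34.0)
1 10.1 -30.5 11.0 0.0003; (|d|=34.0)
1 10.1 -30.5 11.0 0.0003; (|d|=34.0)
1 10.1 -30.5 11.0 0.0003; (|d|=34.0)
```

Call:
{"op": "carry_out", "data": {"motion": "1 10 -30 5 0; 1 10 -30 5 0; 1 10 -30 5 0; 1 10 -31 10 0; 1 10 -31 10 0; 1 10 -31 10 0; 1 11 -31 10 0; 1 10 -30 10 0"}}

```text
clock: 57.6
tcp_pos: [0.6266, 0.0728, 0.1227]
orientation: [-3.14, -0.093, -0.0]
contact_force: [0.3, 0.2, 0.0]
grip_width: -0.0
```

Call:
{"op": "carry_out", "data": {"motion": "1 0 0 8 0; 1 0 0 10 0; 1 0 0 10 0; 1 0 0 10 0; 1 0 0 10 0; 1 0 0 10 0; 1 0 0 5 0; 1 0 0 0 0"}}

```text
clock: 58.6
tcp_pos: [0.6266, 0.0699, 0.0594]
orientation: [3.14, 0.089, -0.001]
contact_force: [0.1, -0.3, 0.6]
grip_width: -0.0003
```

```bash
cat >> h.py <<'E'
def favg(n=12):
    f=[];z=[]
    for i in range(n):
        grab_frame('side'); o=r.get_obs(); f.append(o['contact_force']); z.append(o['tcp_pos'][2])
    print('F mean',np.round(np.mean(f,0),2),'sd',np.round(np.std(f,0),2),'z',np.round(np.mean(z)*1000,2))
E
python3 -c "
from h import *
st();favg()"
```

```text
t58.60 tcp [626.6  69.9  59.4] xdir yaw 0.0568 zax [-7.e-04 -1.e-04 -1.e+00] F [ 0.1 -0.3  0.6] w -0.0003 j [-0.11  0.61 -0.13  1.79  0.11  0.76 -1.82]
F mean [ 0.02 -0.36  0.17] sd [0.51 0.52 0.58] z 60.05
```

Call:
{"op": "carry_out", "data": {"motion": "1 0 0 2 0; 1 0 0 2 0; 1 0 0 2 0; 1 0 0 2 0; 1 0 0 1 0; 1 0 0 0 0; 1 0 0 0 0; 1 0 0 0 0"}}

```text
clock: 60.2
tcp_pos: [0.6267, 0.0699, 0.0509]
orientation: [3.14, 0.089, -0.0]
contact_force: [-0.9, -0.6, 2.2]
grip_width: 0.0004
```

```bash
python3 -c "
from h import *
favg()"
```

```text
F mean [-1.07 -0.06  2.06] sd [0.48 0.45 0.6 ] z 50.81
```

Call:
{"op": "carry_out", "data": {"motion": "1 0 0 1 0; 1 0 0 1 0; 1 0 0 0 0; 1 0 0 0 0; 1 0 0 0 0; 1 0 0 0 0; 1 0 0 0 0; 1 0 0 0 0"}}

```text
clock: 61.8
tcp_pos: [0.6268, 0.0699, 0.0488]
orientation: [3.14, 0.089, 0.0]
contact_force: [-2.4, 1.0, 4.1]
grip_width: -0.0
```

```bash
python3 -c "
from h import *
favg()"
```

```text
F mean [-1.63 -0.11  3.39] sd [0.54 0.47 0.56] z 48.81
```

Call:
{"op": "carry_out", "data": {"motion": "1 0 0 1 0; 1 0 0 1 0; 1 0 0 0 0; 1 0 0 0 0; 1 0 0 0 0; 1 0 0 0 0; 1 0 0 0 0; 1 0 0 0 0"}}

```text
clock: 63.4
tcp_pos: [0.6268, 0.0699, 0.0468]
orientation: [3.14, 0.089, 0.0]
contact_force: [-2.1, -0.4, 4.6]
grip_width: 0.0001
```

```bash
python3 -c "
from h import *
favg()"
```

```text
F mean [-2.07 -0.31  4.71] sd [0.31 0.61 0.27] z 46.8
```

Call:
{"op": "carry_out", "data": {"motion": "1 0 0 2 0; 1 0 0 1 0; 1 0 0 0 0; 1 0 0 0 0; 1 0 0 0 0; 1 0 0 0 0; 1 0 0 0 0; 1 0 0 0 0"}}

```text
clock: 65.0
tcp_pos: [0.6269, 0.0699, 0.0458]
orientation: [3.14, 0.089, 0.001]
contact_force: [-9.0, -1.6, 21.1]
grip_width: 0.0002
```

```bash
python3 -c "
from h import *
favg()"
```

```text
F mean [-8.18 -1.21 21.58] sd [0.48 0.47 0.38] z 45.85
```

The averages are clear: 2.1, 3.4 and 4.7 N at z 50.8, 48.8 and 46.8, then a hard stop at 45.9. That is a full spring stroke ending near 5 N, so the button goes fully down. I back off and make a last check.

Call:
{"op": "carry_out", "data": {"motion": "1 0 0 -5 0; 1 0 0 -15 0; 1 0 0 -25 0; 1 0 0 -30 0; 1 0 0 -30 0; 1 0 0 -20 0; 1 -5 30 0 0; 1 -10 40 0 0"}}

```text
clock: 66.6
tcp_pos: [0.6164, -0.0002, 0.1696]
orientation: [-3.139, -0.093, -0.003]
contact_force: [0.2, -0.5, -0.7]
grip_width: 0.0001
```

Call:
{"op": "carry_out", "data": {"motion": "1 -5 45 0 0; 1 -5 50 0 0; 1 -5 50 0 0; 1 -5 50 0 0; 1 -5 50 0 0; 1 -5 50 0 0; 1 -5 50 0 0; 1 0 0 0 0"}}

```text
clock: 67.6
tcp_pos: [0.5982, -0.3539, 0.1688]
orientation: [3.137, 0.077, -0.001]
contact_force: [-0.5, 0.3, -0.4]
grip_width: 0.0001
```

```bash
python3 -c "
from h import *
st()
snap('side','s25');crop('s25','s25c',180,120,420,330,3.2)
snap('top','t25');cups('t25');crop('t25','t25c',240,80,480,270,3.3)"
```

```text
t67.60 tcp [ 598.2 -353.9  168.8] xdir yaw 0.0488 zax [-7.0e-04 -3.5e-03 -1.0e+00] F [-0.5  0.3 -0.4] w 0.0001 j [ 0.48  0.57 -0.05  1.56  0.04  1.02 -1.11]
cup [162 221  22  23 386] [172.5 231.3] [435.2 402.7  18. ]
```

View pics/s25c.png

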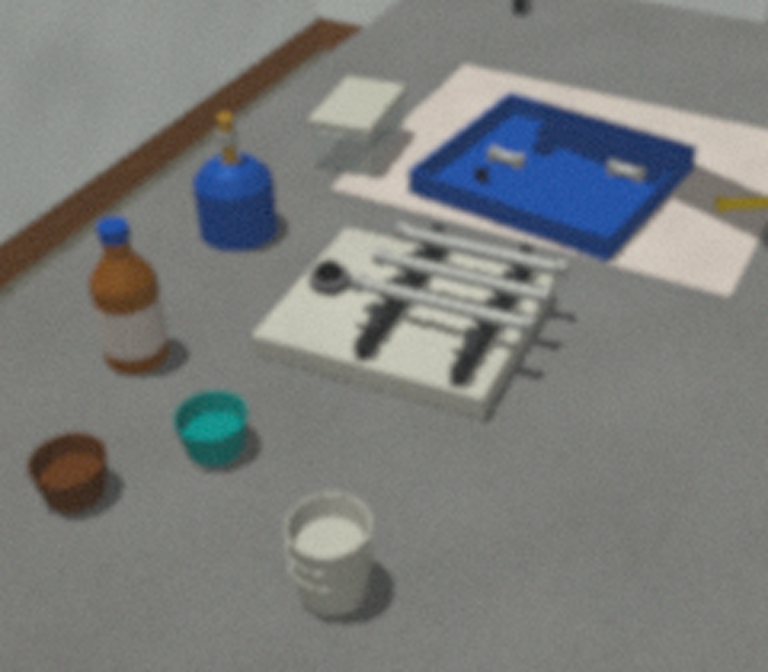

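View pics/t25c.png

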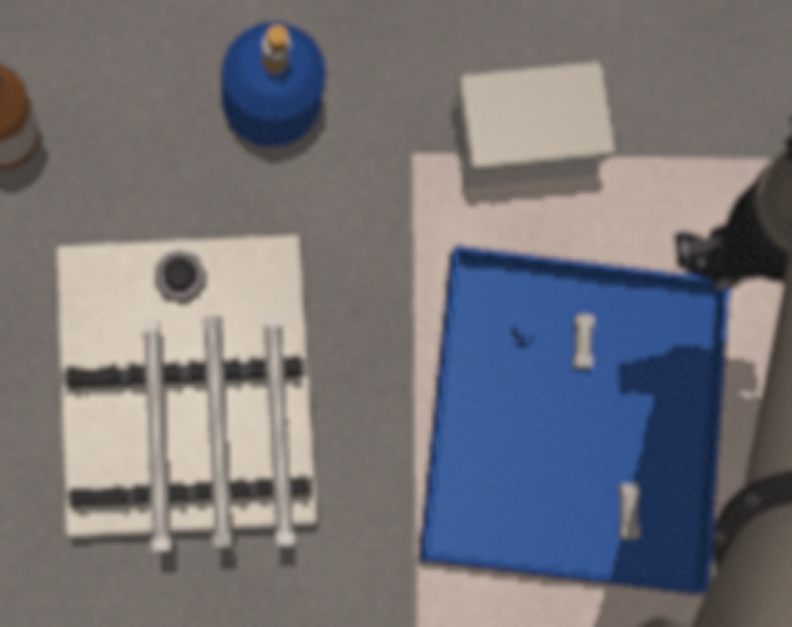

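The last pictures show three shafts in their saddles and the stubs and stopper in the tray. The three-cup stack is upright, and the bottle, burner and tip box stand where they were. I hand in.

```bash
python3 -c "
from h import *
print(r.hand_in()); print(r.get_obs()['clock'])"
```

```text
the job is handed in; nothing more can be done
None
the job is handed in; nothing more can be done
```

The job is done and handed in at about 68 s; the hand-in gave no verdict.

- **Shafts:** Three shafts were present. I laid all three on the dryer, each in its own saddle pair. Measured from the top view, they are within about 4 mm along and 2.5 mm across, and aligned with the dryer to under 0.01 rad. I judged level and height only from the side view.
- **Start button:** I pressed it after the shafts were racked. It stopped about 4 mm higher in tool coordinates than I expected, so I probed it again with averaged force readings. These showed a spring force rising to about 4.7 N, then a hard stop, which means the button goes fully down.
- **Cups:** Three white cups were present, and all three are nested in one upright stack on the bench. One of them was knocked aside during the run, so I located it again before picking it up. In the side view the rims match the heights expected for full nesting. The top cup's centre is about 2 mm from the base cup's position.
- **Left in place:** The stubs and stopper are still in the tray. In the last pictures the bottle, burner, tip box and look-alike cups stand where they were, and the arm is clear of everything. The arm hid most of the yellow rod at the end, but it never went near it.

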